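Set up the glass-draining rack and hang the washed glasses

ROBOT

A 6-joint arm with a two-finger parallel gripper is mounted at the origin on a cart in front of the work surface, level with it; the furniture and walls round the work are solid. World frame = base frame: x ahead of the robot, y to its left, z up, the work surface at z = 0. Lengths are in m, angles in rad, forces in N, time in s.
With the tool pointing down it reaches from about 0.225 to 0.725 m from the base axis. Payload 3.1 kg.
Tool frame: the origin (TCP) lies midway between the tips of the shut fingers; the grasp point (between the pads) lies 19 mm behind it; z points along the fingers, y is the line along which they close (so a half turn about z gives the same grasp; the last joint's range is limited). The gripper opens to 85 mm and grips with 20 to 120 N. Pads are 22 mm wide; open, the fingers measure 114 mm over their backs; the gripper's body (76 mm by 85 mm) begins 54 mm behind the grasp point. The pads swing forward as they close: fully open they stand 13 mm farther back than shut.
Start: joints at [-1.306, 0.048, 0.099, 1.622, 0, 1.443], TCP at [0.201, -0.485, 0.231] pointing down, gripper open.
Joint ranges: [-2.91, 2.91], [-0.99, 1.94], [-1.21, 1.42], [-2.12, 2.29], [-1.49, 1.47], [-3.14, 3.14]. Speed limits (rad/s): [2.79, 2.79, 3.14, 3.14, 3.14, 3.14].

INTERFACE

Orientations are given as a unit quaternion [w, x, y, z].
In Python, from station import robot, optics, order gives the robot as it stands.
- The arm moves only by the tool carry_out, never from a script. Its argument "plan" is a list of rows, each a list of 3 entries, a list of its own where there are three numbers: the turn, a rotation vector about the tool's x, y, z in rad, then the shift along the tool's x, y, z in cm, then the opening, from 0 (shut) to 1 (fully open). A call has 1 to 20 rows; each row shifts and turns the commanded pose from where the row before left it, along the tool's axes as they then stand; what a row does not reach is not made up. A row lasts 1/10 s, in which the tool goes at most 50 mm and 8.59 degrees, less where a joint would pass 70% of its speed; a pose out of reach is approached as far as the arm can. A call with a gripper value outside its range is refused whole. The fingers move at their own pace and stop on an object; "force" is the grip in N (left out, the last holds). Time passes only in rows, so rows that do not move let the fingers close. It gives the time, the measured TCP pose, the force, the opening and the grip force at its end, in the units of the state.
- robot.get_state(): the state, without advancing time (a new reading comes with each control period).
- optics.get_image(name): name is "side" or "top"; returns a dict with "color" (420x560x3 uint8, red, green, blue), "K" (3x3 intrinsics, pixels), "camera_from_world" (4x4, takes a point from world to camera coordinates). Camera axes: x right, y up, looking along -z (the intrinsics and any distortion apply to the point x, -y, -z); pixel columns grow to the right and rows downward; lengths in m; the calibration is good to about 2 mm. A picture is of the moment at which its call begins. There is no depth.
- order.sign_off(): hands the job in; it is judged then, once.
The state is a dict: "time_s": time; "joint_positions": joint angles; "qd": joint speeds; "joint_torque": joint torques, N m; "eef_pos": TCP position; "eef_rot": TCP orientation; "contact_force": force on the tool from outside, world axes, zero at the start; "ft_torque": the same for the moment, N m; "width": finger opening in m; "gripper_force": force on a finger pad.
Only numpy, scipy, OpenCV 4.12 (cv2) and the standard library are available. Lean on these libraries where they do the work, as an engineer would, in place of code of your own. Each camera call takes 0.05 s, during which the arm holds its last target. There are 200 camera calls.

TASK

The washed glasses stand mouth down on the drying mat and cannot drain. First put the two steel drip trays into the recesses along the front of the peg rack and press them down flush; only then hang every glass, mouth down, on a leaning peg of its own, pushed fully home so that its rim rests on the sloping deck. Do not knock the other things about.

Things in the scene. Friction and masses are not known exactly. Their poses are not given: they have to be found in the camera images.
- rack: Glass-draining rack, fixed on the worktop: grey base 190 x 340 x 22 mm, long side left to right. Origin: centre of the underside of the base; x points to the back of the rack, y to its left, z up. The base has two tray recesses side by side along its front; behind them a sloping steel deck with four white pegs in a row.
- recess1 (a point): Centre of the floor of the left tray recess (7 mm above the worktop, 15 mm below the top face of the rack's base). The recess is 65 mm in the rack's x and 115 mm in its y, 15 mm deep, with a 3 mm chamfer round the mouth; its axes are the rack's.
- recess2 (a point): Centre of the floor of the right tray recess (7 mm above the worktop, 15 mm below the top face of the rack's base). The recess is 65 mm in the rack's x and 115 mm in its y, 15 mm deep, with a 3 mm chamfer round the mouth; its axes are the rack's.
- deck: The sloping deck of three steel slats (90 mm up the slope by 320 mm) that carries the pegs; origin at the middle of its top face. It rises to the back: its z axis, square to the deck and along the pegs, leans 0.35 rad (20 deg) from the vertical towards the front of the rack (-x of the rack). y as the rack.
- peg1 (a point): Foot of peg 1 (of 4, counted from the rack's left, +y, to its right; 82 mm apart) on the top face of the deck. Axes as the deck: z runs up along the peg. The peg is 61 mm long and 34 mm thick, its top 10 mm tapering to 20 mm; at its foot is a conical collar, 48 mm across for the first 6 mm, narrowing to 34 mm at 16 mm, which centres a glass.
- peg2 (a point): Foot of peg 2 (of 4, counted from the rack's left, +y, to its right; 82 mm apart) on the top face of the deck. Axes as the deck: z runs up along the peg. The peg is 61 mm long and 34 mm thick, its top 10 mm tapering to 20 mm; at its foot is a conical collar, 48 mm across for the first 6 mm, narrowing to 34 mm at 16 mm, which centres a glass.
- peg3 (a point): Foot of peg 3 (of 4, counted from the rack's left, +y, to its right; 82 mm apart) on the top face of the deck. Axes as the deck: z runs up along the peg. The peg is 61 mm long and 34 mm thick, its top 10 mm tapering to 20 mm; at its foot is a conical collar, 48 mm across for the first 6 mm, narrowing to 34 mm at 16 mm, which centres a glass.
- peg4 (a point): Foot of peg 4 (of 4, counted from the rack's left, +y, to its right; 82 mm apart) on the top face of the deck. Axes as the deck: z runs up along the peg. The peg is 61 mm long and 34 mm thick, its top 10 mm tapering to 20 mm; at its foot is a conical collar, 48 mm across for the first 6 mm, narrowing to 34 mm at 16 mm, which centres a glass.
- tray1: Loose steel drip tray, an open dish 60 mm in its x by 110 mm in its y, 15 mm high, about 200 g, starting on the worktop in front of the rack, its long side roughly left to right. Origin: centre of its underside, z up. In the middle an upright grip rib, 40 mm along x, 14 mm thick (along y), runs from the dish floor up to 37 mm above the underside. Seated, its rim is flush with the top of the rack's base. Either tray fits either recess, also turned by half a turn.
- tray2: Loose steel drip tray, an open dish 60 mm in its x by 110 mm in its y, 15 mm high, about 200 g, starting on the worktop in front of the rack, its long side roughly left to right. Origin: centre of its underside, z up. In the middle an upright grip rib, 40 mm along x, 14 mm thick (along y), runs from the dish floor up to 37 mm above the underside. Seated, its rim is flush with the top of the rack's base. Either tray fits either recess, also turned by half a turn.
- glass1: Plain clear drinking glass (about 220 g, may be absent), standing mouth down on the mat. Origin: centre of its mouth in the plane of the rim; its z axis runs from the mouth to the bottom, so straight up at the start. 89 mm tall, 57 mm across at the bottom (the upper end), about 61 mm 30 mm from the bottom, 69 mm at the rim; the inside is about 58 mm wide at the mouth, 50 mm deeper down, and 70 mm deep.
- glass2: Plain clear drinking glass (about 220 g, may be absent), standing mouth down on the mat. Origin: centre of its mouth in the plane of the rim; its z axis runs from the mouth to the bottom, so straight up at the start. 91 mm tall, 57 mm across at the bottom (the upper end), about 61 mm 30 mm from the bottom, 69 mm at the rim; the inside is about 58 mm wide at the mouth, 50 mm deeper down, and 70 mm deep.
- glass3: Plain clear drinking glass (about 220 g, may be absent), standing mouth down on the mat. Origin: centre of its mouth in the plane of the rim; its z axis runs from the mouth to the bottom, so straight up at the start. 90 mm tall, 57 mm across at the bottom (the upper end), about 61 mm 30 mm from the bottom, 69 mm at the rim; the inside is about 58 mm wide at the mouth, 50 mm deeper down, and 70 mm deep.
- glass4: Plain clear drinking glass (about 220 g, may be absent), standing mouth down on the mat. Origin: centre of its mouth in the plane of the rim; its z axis runs from the mouth to the bottom, so straight up at the start. 89 mm tall, 57 mm across at the bottom (the upper end), about 61 mm 30 mm from the bottom, 69 mm at the rim; the inside is about 58 mm wide at the mouth, 50 mm deeper down, and 70 mm deep.
- mat: Dark flat drying mat 120 x 380 x 4 mm, fixed; the glasses start on it in a row. Origin: centre of the underside.
- shaker: Bystander: salt shaker, 44 mm wide, 90 mm tall, at the far left front; origin under its centre.
- sweetener: Bystander: small pale box 30 x 42 x 40 mm between the mat and the rack; origin under its centre.
- brush: Bystander: green dish brush, 269 mm long, right of the rack; origin under its centre.
- mug: Bystander: green and white mug, 101 mm tall, behind the rack; origin under its centre.
Mind the look-alikes: they are no part of the job. What is shaped like the tray1 but turquoise is not meant.

How it is judged:
On the way, in this order (a step that is already met when the one before it is completed fails the run):
1. both drip trays lie flush in their recesses while no glass is on the rack yet (((horizontal distance between tray1 and recess1 below 0.007 m and z of tray1 in the frame of recess1 below 0.0025 m and angle between the z axis of tray1 and the z axis of rack, either way round below 0.04 rad) or (horizontal distance between tray1 and recess2 below 0.007 m and z of tray1 in the frame of recess2 below 0.0025 m and angle between the z axis of tray1 and the z axis of rack, either way round below 0.04 rad)) and ((horizontal distance between tray2 and recess1 below 0.007 m and z of tray2 in the frame of recess1 below 0.0025 m and angle between the z axis of tray2 and the z axis of rack, either way round below 0.04 rad) or (horizontal distance between tray2 and recess2 below 0.007 m and z of tray2 in the frame of recess2 below 0.0025 m and angle between the z axis of tray2 and the z axis of rack, either way round below 0.04 rad)) and height (world z) of each of glass1, glass2, glass3, glass4 below 0.03 m), for 0.3 s.
2. every glass is seated mouth down on a peg (((distance between glass1 and peg1 below 0.014 m and z of glass1 in the frame of peg1 below 0.007 m and angle between the z axis of glass1 and the z axis of peg1, either way round below 0.12 rad) or (distance between glass1 and peg2 below 0.014 m and z of glass1 in the frame of peg2 below 0.007 m and angle between the z axis of glass1 and the z axis of peg2, either way round below 0.12 rad) or (distance between glass1 and peg3 below 0.014 m and z of glass1 in the frame of peg3 below 0.007 m and angle between the z axis of glass1 and the z axis of peg3, either way round below 0.12 rad) or (distance between glass1 and peg4 below 0.014 m and z of glass1 in the frame of peg4 below 0.007 m and angle between the z axis of glass1 and the z axis of peg4, either way round below 0.12 rad)) and ((distance between glass2 and peg1 below 0.014 m and z of glass2 in the frame of peg1 below 0.007 m and angle between the z axis of glass2 and the z axis of peg1, either way round below 0.12 rad) or (distance between glass2 and peg2 below 0.014 m and z of glass2 in the frame of peg2 below 0.007 m and angle between the z axis of glass2 and the z axis of peg2, either way round below 0.12 rad) or (distance between glass2 and peg3 below 0.014 m and z of glass2 in the frame of peg3 below 0.007 m and angle between the z axis of glass2 and the z axis of peg3, either way round below 0.12 rad) or (distance between glass2 and peg4 below 0.014 m and z of glass2 in the frame of peg4 below 0.007 m and angle between the z axis of glass2 and the z axis of peg4, either way round below 0.12 rad)) and ((distance between glass3 and peg1 below 0.014 m and z of glass3 in the frame of peg1 below 0.007 m and angle between the z axis of glass3 and the z axis of peg1, either way round below 0.12 rad) or (distance between glass3 and peg2 below 0.014 m and z of glass3 in the frame of peg2 below 0.007 m and angle between the z axis of glass3 and the z axis of peg2, either way round below 0.12 rad) or (distance between glass3 and peg3 below 0.014 m and z of glass3 in the frame of peg3 below 0.007 m and angle between the z axis of glass3 and the z axis of peg3, either way round below 0.12 rad) or (distance between glass3 and peg4 below 0.014 m and z of glass3 in the frame of peg4 below 0.007 m and angle between the z axis of glass3 and the z axis of peg4, either way round below 0.12 rad)) and ((distance between glass4 and peg1 below 0.014 m and z of glass4 in the frame of peg1 below 0.007 m and angle between the z axis of glass4 and the z axis of peg1, either way round below 0.12 rad) or (distance between glass4 and peg2 below 0.014 m and z of glass4 in the frame of peg2 below 0.007 m and angle between the z axis of glass4 and the z axis of peg2, either way round below 0.12 rad) or (distance between glass4 and peg3 below 0.014 m and z of glass4 in the frame of peg3 below 0.007 m and angle between the z axis of glass4 and the z axis of peg3, either way round below 0.12 rad) or (distance between glass4 and peg4 below 0.014 m and z of glass4 in the frame of peg4 below 0.007 m and angle between the z axis of glass4 and the z axis of peg4, either way round below 0.12 rad))), for 0.2 s.
At the end, for the whole second after the job is handed in: Each tray is in a recess, level (0.04 rad) and flush within 2.5 mm; every glass present sits mouth down on a peg of its own, its mouth centre within 14 mm of the peg's foot and no more than 7 mm off the deck, in line with the peg within 0.12 rad; all at rest (all of step 2 and ((horizontal distance between tray1 and recess1 below 0.007 m and z of tray1 in the frame of recess1 below 0.0025 m and angle between the z axis of tray1 and the z axis of rack, either way round below 0.04 rad) or (horizontal distance between tray1 and recess2 below 0.007 m and z of tray1 in the frame of recess2 below 0.0025 m and angle between the z axis of tray1 and the z axis of rack, either way round below 0.04 rad)) and ((horizontal distance between tray2 and recess1 below 0.007 m and z of tray2 in the frame of recess1 below 0.0025 m and angle between the z axis of tray2 and the z axis of rack, either way round below 0.04 rad) or (horizontal distance between tray2 and recess2 below 0.007 m and z of tray2 in the frame of recess2 below 0.0025 m and angle between the z axis of tray2 and the z axis of rack, either way round below 0.04 rad)) and linear speed of each of glass1, glass2, glass3, glass4, tray1, tray2 below 0.02 m/s); the robot touches nothing.
It fails at once if a bystander (salt shaker, small box, brush, mug) is pushed more than 50 mm away (distance of any of shaker, sweetener, brush, mug from where it was at the start of the episode above 0.05 m).
It fails at once if an upright bystander is tipped over (angle between any of shaker, sweetener, mug's own z axis and vertical above 0.6 rad).
Of glass1, glass2, glass3, glass4 only 3 to 4 are there at a start; the rules pass over those that are not, and their reading is None.
At some moment in a run one of tray1, tray2 may be knocked a few centimetres aside while the robot is not near it.
It also fails if it takes over 192 s, if anything falls off the work surface, if the arm or the gripper's body presses on something with over 40 N, if the wrist force passes 120 N, or if a joint passes its speed limit or range.

## Working session

There is one attempt and no reset: what is moved stays moved. The work goes in short steps, Python scripts to look and compute and a tool call to move; the robot and the scene stay as the last step left them, time stands still between calls to the robot, and variables do not carry over. Pictures are saved under pics/ and viewed, at most 14 in all, crops included, and the job is handed in when it is done.

Besides the shell and the picture viewer there is one more tool, called after "Call:" by a JSON object that holds its "fn" and its "kwargs", one argument or row to a line. carry_out: Moves the arm, as the interface text tells. Its arguments: {"type":"object","properties":{"plan":{"type":"array","items":{"type":"array"}},"force":{"type":"number"}},"required":["plan"]}

```bash
ls; mkdir -p pics
cat > h.py <<'E'
import numpy as np, cv2
from station import robot, optics, order
def img(n, save=None):
    d=optics.get_image(n); c=np.array(d["color"])
    if save: cv2.imwrite(f"pics/{save}.png", c[:,:,::-1])
    return c,np.array(d["K"]),np.array(d["camera_from_world"]),d
def ray(K,T,u,v):
    d=np.linalg.inv(K)@[u,v,1.]; d=np.array([d[0],-d[1],-d[2]])
    R=T[:3,:3]; return -R.T@T[:3,3], R.T@d
def onz(K,T,u,v,z):
    o,d=ray(K,T,u,v); return o+d*(z-o[2])/d[2]
def proj(K,T,p):
    q=T[:3,:3]@np.array(p)+T[:3,3]; q=K@[q[0],-q[1],-q[2]]; return q[:2]/q[2]
E
python3 - <<'E'
from h import *
for n in("top","side"):
    c,K,T,d=img(n,n+"0"); print(n,d.keys(),K.tolist(),(-T[:3,:3].T@T[:3,3]).round(3),T[:3,:3].round(2).tolist())
    np.savez(n,c=c,K=K,T=T)
print(robot.get_state())
E
```

```text
pics
top dict_keys(['color', 'K', 'camera_from_world']) [[459.8477851718057, 0.0, 285.5484242615122], [0.0, 459.8477851718057, 196.08141440668112], [0.0, 0.0, 1.0]] [-0.446  0.272  1.604] [[-0.38, -0.93, -0.01], [0.76, -0.32, 0.57], [-0.53, 0.21, 0.82]]
side dict_keys(['color', 'K', 'camera_from_world']) [[476.29711773568556, 0.0, 279.9253958362635], [0.0, 476.29711773568556, 213.27136542555328], [0.0, 0.0, 1.0]] [ 0.177 -1.485  1.208] [[0.97, -0.24, 0.02], [0.13, 0.61, 0.78], [-0.2, -0.76, 0.62]]
{'time_s': 0.1, 'joint_positions': array([-1.30578281e+00,  4.86850098e-02,  9.77644617e-02,  1.62199238e+00,
       -4.22797855e-06,  1.44301179e+00]), 'qd': array([-0.00017389, -0.00260039,  0.00332506, -0.00285126,  0.00137557,
       -0.00157561]), 'joint_torque': array([ 2.34505787e-03, -3.39851868e+01,  3.20935392e+01,  1.58682576e-02,
       -8.46500257e-05, -7.63205350e-06]), 'eef_pos': array([ 0.20080785, -0.4844901 ,  0.23023487]), 'eef_rot': array([-1.05566683e-03,  9.80775075e-01,  1.95138750e-01, -7.46669051e-05]), 'contact_force': array([-0.27110335,  0.00324503,  0.40207723]), 'ft_torque': array([0.05896393, 0.0222814 , 0.01718922]), 'gripper_force': 0.0, 'width': 0.08583882336643514}
```

View pics/top0.png

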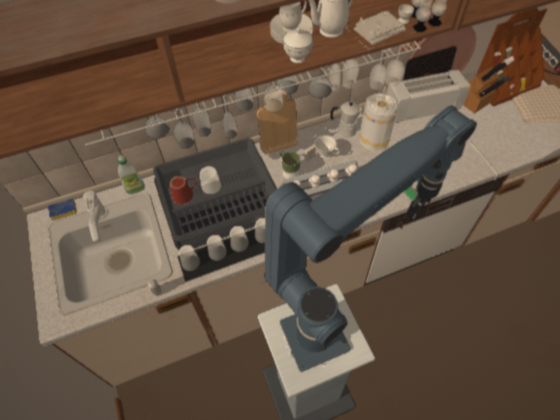

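View pics/side0.png

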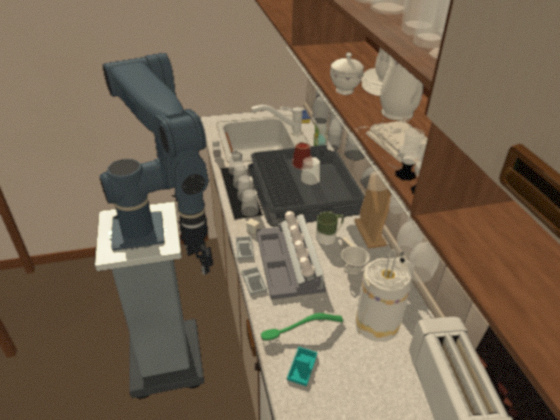

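The top view (arm occluding the rack) shows four glasses at about (189,258), (217,248), (239,238), (263,231). The side view shows trays at (244,248) and (255,280), the rack with four pegs at (290,216)–(306,265), and the turquoise decoy at (302,367).

Run:
```python
import numpy as np,cv2
c=np.load("side.npz")["c"]
cv2.imwrite("pics/sc.png",cv2.resize(c[150:300,205:365,::-1],None,fx=4,fy=4,interpolation=cv2.INTER_CUBIC))
```

```text
(no output)
```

View pics/sc.png

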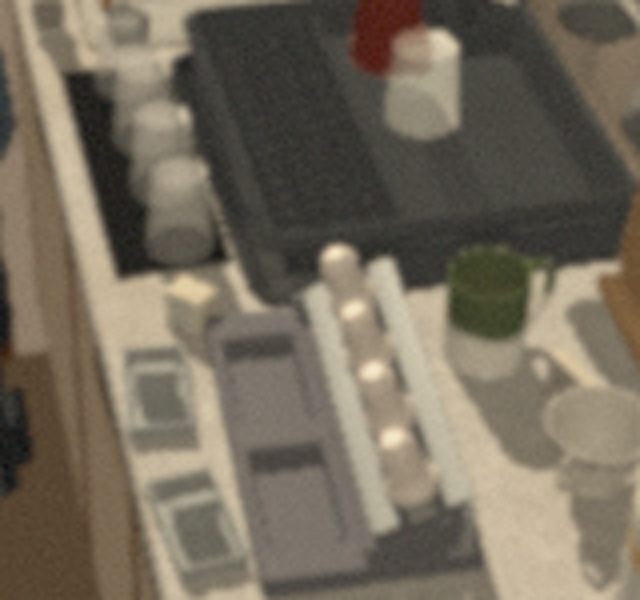

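Side crop: glasses on the dark mat at about (138,75), (160,130), (180,205); the sweetener box at (195,300); trays at (160,395), (198,525). The peg tops are at (340,250), (356,308), (375,370), (397,438) and the rack front corners at (215,318) and (267,590).

Run:
```python
from h import *
s=np.load("side.npz");K,T=s["K"],s["T"]
g=lambda u,v,z:onz(K,T,205+u/4,150+v/4,z).round(3)
for n,pts,z in(("tray1",[(125,352),(183,345),(198,440),(136,448)],.015),("tray2",[(150,490),(208,470),(247,570),(183,588)],.015),("pegtop",[(340,250),(356,308),(375,370),(397,438)],.1),("rackfront",[(215,318),(267,582)],.022),("rec",[(228,345),(290,338),(312,425),(246,443)],.022),("rec",[(250,455),(324,447),(345,540),(270,560)],.022),("sweet",[(193,292)],.04),("mat",[(68,75),(120,272)],.004),("glass3 top",[(180,170)],.094),("mug",[(490,265)],.1)):
    print(n,[g(*p,z).tolist() for p in pts], np.mean([g(*p,z) for p in pts],0).round(3))
s=np.load("top.npz");K,T=s["K"],s["T"]
for p in((189,258),(217,248),(239,238),(263,231)):print(onz(K,T,*p,.05).round(3))
```

```text
tray1 [[0.361, -0.142, 0.015], [0.416, -0.144, 0.015], [0.404, -0.273, 0.015], [0.348, -0.271, 0.015]] [ 0.382 -0.208  0.015]
tray2 [[0.351, -0.325, 0.015], [0.405, -0.312, 0.015], [0.413, -0.434, 0.015], [0.358, -0.441, 0.015]] [ 0.382 -0.378  0.015]
pegtop [[0.568, -0.139, 0.1], [0.561, -0.223, 0.1], [0.555, -0.308, 0.1], [0.55, -0.393, 0.1]] [ 0.558 -0.266  0.1  ]
rackfront [[0.452, -0.12, 0.022], [0.425, -0.456, 0.022]] [ 0.438 -0.288  0.022]
rec [[0.456, -0.161, 0.022], [0.515, -0.164, 0.022], [0.507, -0.284, 0.022], [0.444, -0.293, 0.022]] [ 0.481 -0.225  0.022]
rec [[0.444, -0.309, 0.022], [0.51, -0.313, 0.022], [0.5, -0.425, 0.022], [0.433, -0.433, 0.022]] [ 0.472 -0.37   0.022]
sweet [[0.435, -0.098, 0.04]] [ 0.435 -0.098  0.04 ]
mat [[0.38, 0.358, 0.004], [0.378, -0.009, 0.004]] [0.379 0.174 0.004]
glass3 top [[0.448, 0.027, 0.094]] [0.448 0.027 0.094]
mug [[0.699, -0.19, 0.1]] [ 0.699 -0.19   0.1  ]
[0.435 0.323 0.05 ]
[0.435 0.213 0.05 ]
[0.444 0.121 0.05 ]
[0.438 0.024 0.05 ]
```

Call:
{"fn": "carry_out", "kwargs": {
  "plan": [
    [[0,0,-0.095],[4.9,-0.24,-0.3],1],
    [[0,0,-0.095],[4.9,-0.24,-0.3],1],
    [[0,0,-0.095],[4.9,-0.24,-0.3],1],
    [[0,0,-0.095],[4.9,-0.24,-0.3],1],
    [[0,0,-0.095],[4.9,-0.24,-0.3],1],
    [[0,0,-0.095],[4.9,-0.24,-0.3],1],
    [[0,0,-0.095],[4.9,-0.24,-0.3],1],
    [[0,0,-0.095],[4.9,-0.24,-0.3],1],
    [[0,0,-0.095],[4.9,-0.24,-0.3],1],
    [[0,0,-0.095],[4.9,-0.24,-0.3],1],
    [[0,0,-0.095],[4.9,-0.24,-0.3],1],
    [[0,0,-0.095],[4.9,-0.24,-0.3],1],
    [[0,0,-0.095],[4.9,-0.24,-0.3],1],
    [[0,0,-0.095],[4.9,-0.24,-0.3],1],
    [[0,0,-0.095],[4.9,-0.24,-0.3],1],
    [[0,0,-0.095],[4.9,-0.24,-0.3],1],
    [[0,0,-0.095],[4.9,-0.24,-0.3],1],
    [[0,0,-0.095],[4.9,-0.24,-0.3],1],
    [[0,0,-0.095],[4.9,-0.24,-0.3],1],
    [[0,0,-0.095],[4.9,-0.24,-0.3],1]
  ]
}}

```text
time_s: 2.1
eef_pos: [0.3885, 0.3355, 0.2905]
eef_rot: [-0.0, 0.41, 0.912, -0.0]
contact_force: [0.5, 0.7, 0.2]
width: 0.0853
gripper_force: 0.0
```

Run:
```python
from h import *
c,K,T,d=img("top","top1"); np.savez("top",c=c,K=K,T=T)
cv2.imwrite("pics/tc.png",cv2.resize(c[130:280,265:465,::-1],None,fx=4,fy=4,interpolation=cv2.INTER_CUBIC))
```

```text
(no output)
```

View pics/tc.png

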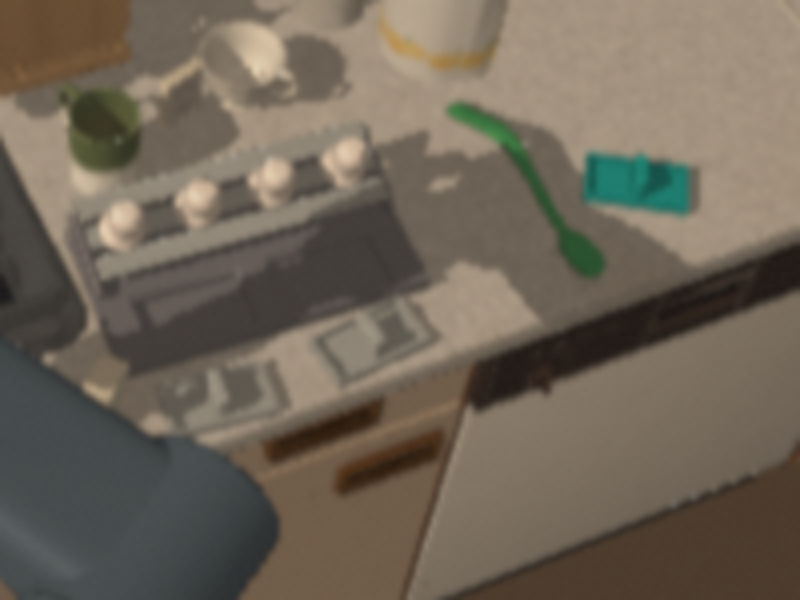

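Top crop: pegs tops at (127,210), (199,187), (272,166), (348,147); trays at about (228,395) and (377,342), with the rack front edge running (125,375)–(425,283). The arm hides only the front-left corner.

Run:
```python
from h import *
S=np.load("side.npz");P=np.load("top.npz")
def tri(a,b):
    o1,d1=ray(S["K"],S["T"],205+a[0]/4,150+a[1]/4);o2,d2=ray(P["K"],P["T"],265+b[0]/4,130+b[1]/4)
    t=np.linalg.lstsq(np.c_[d1,-d2],o2-o1,rcond=None)[0];p,q=o1+t[0]*d1,o2+t[1]*d2
    return ((p+q)/2).round(4),np.linalg.norm(p-q).round(4)
for a,b in zip([(340,250),(356,308),(375,370),(397,438)],[(127,210),(199,187),(272,166),(348,147)]):print(*tri(a,b))
print("rackFL/FR",*tri((215,318),(125,375)),*tri((267,582),(425,283)))
g=lambda u,v,z:onz(P["K"],P["T"],265+u/4,130+v/4,z).round(3)
for n,pts in (("t1",[(165,382),(268,362),(290,405),(175,430)]),("t2",[(315,345),(415,300),(438,340),(335,383)])):print(n,[g(*p,.015)[:2].tolist() for p in pts],np.mean([g(*p,.015) for p in pts],0))
# intensity profiles, rack frame guess
y=-.075;ax=np.array([np.cos(y),np.sin(y)]);ay=np.array([-ax[1],ax[0]]);O=np.array([.533,-.294])
def prof(D,xs,ys):
    out=[]
    for x in xs:
        for yy in ys:
            w=O+x*ax+yy*ay;u=proj(D["K"],D["T"],[*w,.022]);out.append(cv2.getRectSubPix(D["c"].mean(2).astype(np.float32),(1,1),tuple(map(float,u)))[0,0])
    return np.array(out).reshape(len(xs),len(ys))
xs=np.arange(-.115,.01,.003);ys=np.arange(-.185,.186,.004)
print("x");[print(round(x,3),int(a),int(b)) for x,a,b in zip(xs,prof(S,xs,np.arange(.05,.11,.005)).mean(1),prof(S,xs,np.arange(-.1,-.04,.005)).mean(1))]
print("y");print([(int(1000*a),int(b)) for a,b in zip(ys,prof(S,np.arange(-.07,-.035,.004),ys).mean(0))])
```

```text
[ 0.5578 -0.168   0.1226] 0.005
[ 0.554  -0.2469  0.121 ] 0.0008
[ 0.55   -0.3271  0.1192] 0.0026
[ 0.5447 -0.4104  0.1174] 0.0003
rackFL/FR [ 0.4463 -0.1167  0.0149] 0.0148 [ 0.4246 -0.4501  0.0133] 0.0048
t1 [[0.415, -0.151], [0.397, -0.257], [0.343, -0.256], [0.361, -0.138]] [ 0.379  -0.2005  0.015 ]
t2 [[0.397, -0.31], [0.406, -0.43], [0.354, -0.428], [0.348, -0.308]] [ 0.37625 -0.369    0.015  ]
x
-0.115 176 171
-0.112 168 177
-0.109 152 170
-0.106 132 150
-0.103 118 127
-0.1 113 114
-0.097 110 111
-0.094 106 110
-0.091 106 106
-0.088 110 107
-0.085 114 112
-0.082 114 114
-0.079 115 115
-0.076 115 115
-0.073 115 114
-0.07 114 114
-0.067 114 114
-0.064 115 115
-0.061 115 115
-0.058 115 115
-0.055 114 115
-0.052 114 114
-0.049 114 114
-0.046 114 114
-0.043 113 114
-0.04 113 115
-0.037 113 114
-0.034 110 113
-0.031 104 109
-0.028 101 102
-0.025 102 99
-0.022 107 103
-0.019 111 109
-0.016 111 111
-0.013 110 111
-0.01 113 111
-0.007 122 114
-0.004 139 123
-0.001 158 141
0.002 171 157
0.005 176 166
0.008 179 170
y
[(-185, 94), (-181, 81), (-177, 74), (-173, 74), (-168, 84), (-164, 99)
[... 313 characters left out ...]
16), (-60, 116), (-56, 116), (-52, 115), (-48, 112), (-44, 103), (-40, 88), (-36, 76), (-32, 71), (-28, 71), (-24, 70), (-20, 74), (-16, 79), (-12, 90), (-8, 103), (-4, 111), (0, 115), (3, 116), (7, 117), (11, 117), (15, 116), (19, 116), (23, 116), (27, 116), (31, 117), (35, 116), (39, 116), (43, 116), (47, 117), (51, 117), (55, 117), (59, 117), (63, 117), (67, 116), (71, 116), (75, 116), (79, 117), (83, 116), (87, 116), (91, 117), (95, 116), (99, 110), (103, 102), (107, 89), (111, 77), (115, 72), (119, 70), (123, 71), (127, 74), (131, 77), (135, 84), (139, 95), (143, 105), (147, 113), (151, 115), (155, 116), (159, 117), (163, 118), (167, 122), (171, 130), (175, 142), (179, 146), (183, 144)]
```

```bash
cat >> h.py <<'E'
from scipy.spatial.transform import Rotation as Ro
def go(p, yaw_y, lean=0.0, rackyaw=-0.062):
    """tool down with y axis at world angle yaw_y; lean tilts about rack y; prints turn, then shift in the tool axes after it"""
    s=robot.get_state();q=s["eef_rot"];R=Ro.from_quat([q[1],q[2],q[3],q[0]])
    y=np.array([np.cos(yaw_y),np.sin(yaw_y),0]);z=np.array([0,0,-1.])
    A=Ro.from_matrix(np.c_[np.cross(y,z),y,z])
    if lean: A=Ro.from_rotvec(lean*np.array([-np.sin(rackyaw),np.cos(rackyaw),0]))*A
    turn=(R.inv()*A).as_rotvec(); sh=A.inv().apply(np.array(p)-s["eef_pos"])*100
    print("turn",turn.round(3),"n",np.ceil(np.linalg.norm(turn)/.149),"shift cm",sh.round(2),"n",np.ceil(np.linalg.norm(sh)/4.9),"before-turn shift",(R.inv().apply(np.array(p)-s["eef_pos"])*100).round(2))
    return A
E
python3 - <<'E'
from h import *
go([.3805,-.204,.10],np.pi/2-.12); print(robot.get_state()["joint_positions"].round(2))
c,K,T,d=img("side")
S=np.load("side.npz")["c"]; print(np.abs(c.astype(int)-S)[230:300,230:275].mean())
E
```

```text
turn [ 0.003 -0.007 -0.714] n 5.0 shift cm [ -6.28 -54.15  19.15] n 12.0 before-turn shift [-40.36 -36.8   18.84]
[0.59 0.04 0.21 1.74 0.01 1.43]
14.077883597883599
```

Call:
{"fn": "carry_out", "kwargs": {
  "plan": [
    [[0,0,-0.143],[0,0,0],1],
    [[0,0,-0.143],[0,0,0],1],
    [[0,0,-0.143],[0,0,0],1],
    [[0,0,-0.143],[0,0,0],1],
    [[0,0,-0.143],[0,0,0],1],
    [[0,0,0],[-0.5,-4.5,0.8],0.6],
    [[0,0,0],[-0.5,-4.5,0.8],0.45],
    [[0,0,0],[-0.5,-4.5,0.8],0.45],
    [[0,0,0],[-0.5,-4.5,0.8],0.45],
    [[0,0,0],[-0.5,-4.5,0.8],0.45],
    [[0,0,0],[-0.5,-4.5,0.8],0.45],
    [[0,0,0],[-0.5,-4.5,0.8],0.45],
    [[0,0,0],[-0.5,-4.5,0.8],0.45],
    [[0,0,0],[-0.5,-4.5,0.8],0.45],
    [[0,0,0],[-0.5,-4.5,0.8],0.45],
    [[0,0,0],[-0.5,-4.5,0.8],0.45],
    [[0,0,0],[-0.5,-4.5,0.8],0.45]
  ]
}}

```text
time_s: 3.9
eef_pos: [0.3762, -0.2115, 0.1946]
eef_rot: [-0.0, 0.068, 0.998, 0.0]
contact_force: [0.6, -0.2, -0.9]
width: 0.0387
gripper_force: 0.0
```

Run:
```python
from h import *
go([.3805,-.204,.10],np.pi/2-.12); print(robot.get_state()["joint_positions"].round(2))
c,K,T,d=img("side")
cv2.imwrite("pics/s2.png",cv2.resize(c[190:310,220:380,::-1],None,fx=5,fy=5,interpolation=cv2.INTER_CUBIC))
```

```text
turn [ 0.    -0.    -0.016] n 1.0 shift cm [-0.34  0.8   9.46] n 2.0 before-turn shift [-0.33  0.8   9.46]
[-0.67 -0.2  -0.21  1.56  0.   -0.53]
```

View pics/s2.png

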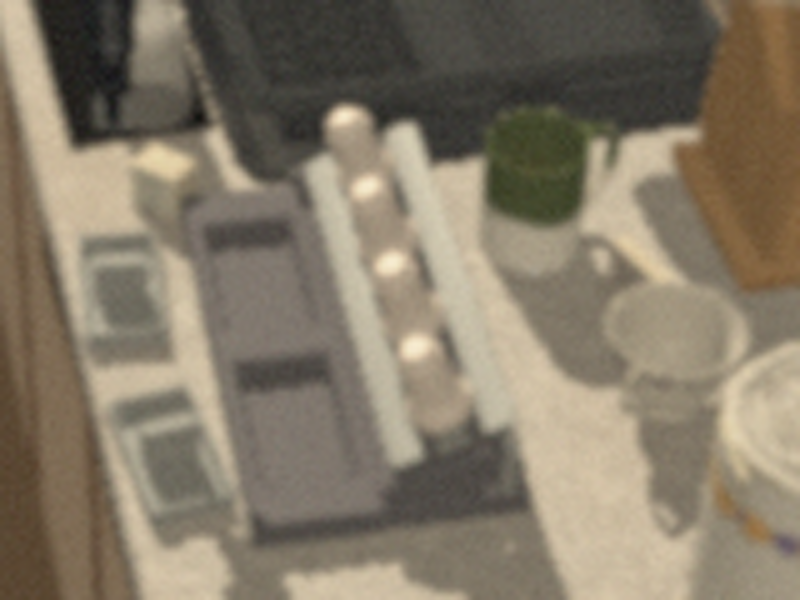

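The trays are unmoved, tray1 at (125,295) and tray2 at (172,450), and the recesses are empty and clear. Descending on tray1.

Call:
{"fn": "carry_out", "kwargs": {
  "plan": [
    [[0,0,-0.016],[-0.1,0.3,3],0.45],
    [[0,0,0],[-0.1,0.25,4],0.45],
    [[0,0,0],[-0.1,0.25,4],0.45],
    [[0,0,0],[0,0,3.5],0.45],
    [[0,0,0],[0,0,2],0.45],
    [[0,0,0],[0,0,1.3],0.45],
    [[0,0,0],[0,0,0.6],0.45],
    [[0,0,0],[0,0,0],0.45],
    [[0,0,0],[0,0,0],0],
    [[0,0,0],[0,0,0],0],
    [[0,0,0],[0,0,0],0],
    [[0,0,0],[0,0,0],0],
    [[0,0,0],[0,0,0],0]
  ],
  "force": 50
}}

```text
time_s: 5.25
eef_pos: [0.3824, -0.2026, 0.013]
eef_rot: [0.001, 0.059, 0.998, -0.001]
contact_force: [-0.5, 1.1, 6.0]
width: 0.0129
gripper_force: 51.9
```

Call:
{"fn": "carry_out", "kwargs": {
  "plan": [
    [[0,0,0],[0,0,-2],0],
    [[0,0,0],[0,0,-3],0],
    [[0,0,-0.056],[0,0,0],0],
    [[0,0,0],[-3.2,0,0],0],
    [[0,0,0],[-3.2,-0.1,0],0],
    [[0,0,0],[-3.3,-0.1,0],0],
    [[0,0,0],[0,0,0],0],
    [[0,0,0],[0,0,0],0],
    [[0,0,0],[0,0,0],0]
  ]
}}

```text
time_s: 6.15
eef_pos: [0.4765, -0.2093, 0.0606]
eef_rot: [-0.001, 0.031, 1.0, 0.0]
contact_force: [0.1, 1.0, -1.8]
width: 0.0132
gripper_force: 50.8
```

Run:
```python
from h import *
c,K,T,d=img("side");np.savez("s3",c=c,K=K,T=T)
print(robot.get_state()["eef_pos"].round(4)); go([.4786,-.2102,.048],np.pi/2-.062)
cv2.imwrite("pics/s3.png",cv2.resize(c[200:290,235:335,::-1],None,fx=6,fy=6,interpolation=cv2.INTER_CUBIC))
for i in(1,-1):
  for j in (1,-1):
    w=np.array([.4786,-.2102])+i*.03*np.array([.998,-.062])+j*.055*np.array([.062,.998]);print(i,j,((proj(K,T,[*w,.052])-[235,200])*6).round(),((proj(K,T,[*(w+.0),.022])-[235,200])*6).round())
```

```text
[ 0.4765 -0.2094  0.0609]
turn [ 0.    -0.002 -0.   ] n 1.0 shift cm [-0.21 -0.07  1.29] n 1.0 before-turn shift [-0.21 -0.07  1.29]
1 1 [248. 165.] [248. 201.]
1 -1 [280. 282.] [279. 319.]
-1 1 [153. 175.] [154. 211.]
-1 -1 [181. 293.] [181. 330.]
```

View pics/s3.png

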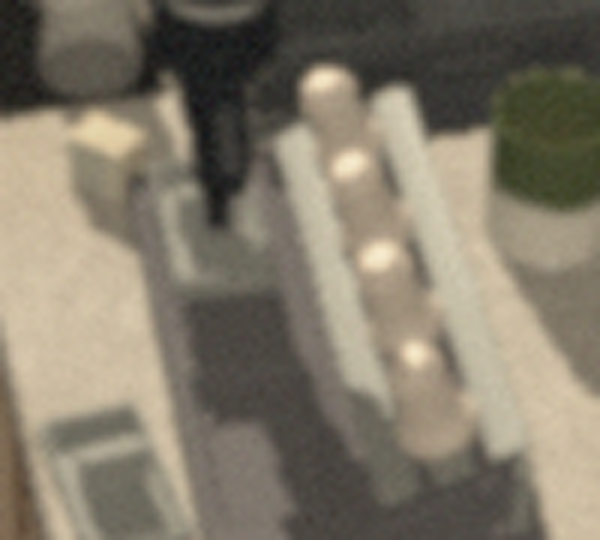

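The held tray's near rim corners are at about (178,280) and (280,270), matching the expected position to a pixel or two. Lowering it in.

Call:
{"fn": "carry_out", "kwargs": {
  "plan": [
    [[0,0,0],[-0.2,-0.05,1],0],
    [[0,0,0],[0,0,1],0],
    [[0,0,0],[0,0,0.5],0],
    [[0,0,0],[0,0,0.3],0],
    [[0,0,0],[0,0,0.3],0],
    [[0,0,0],[0,0,0.3],0],
    [[0,0,0],[0,0,0.2],0]
  ]
}}

```text
time_s: 6.9
eef_pos: [0.483, -0.2101, 0.0294]
eef_rot: [0.004, 0.031, 1.0, 0.0]
contact_force: [1.5, 5.9, 15.9]
width: 0.0134
gripper_force: 54.9
```

Call:
{"fn": "carry_out", "kwargs": {
  "plan": [
    [[0,0,0],[-0.2,0.1,-0.2],0],
    [[0,0,0],[-0.2,0.1,0],0],
    [[0,0,0],[0,0,0.2],0],
    [[0,0,0],[0,0,0.2],0],
    [[0,0,0],[0,0,0.2],0],
    [[0,0,0],[0,0,0],0]
  ]
}}

```text
time_s: 7.5
eef_pos: [0.4867, -0.2099, 0.0247]
eef_rot: [0.003, 0.031, 1.0, -0.001]
contact_force: [1.0, 0.8, 11.2]
width: 0.0131
gripper_force: 55.7
```

Call:
{"fn": "carry_out", "kwargs": {
  "plan": [
    [[0,0,0],[0.1,0,0.2],0],
    [[0,0,0],[0.1,0,0.2],0],
    [[0,0,0],[0,0,0.2],0],
    [[0,0,0],[0,0,0],0],
    [[0,0,0],[0,0,0],0]
  ]
}}

```text
time_s: 8.0
eef_pos: [0.487, -0.2101, 0.0245]
eef_rot: [0.006, 0.03, 1.0, -0.002]
contact_force: [-4.9, 5.9, 33.1]
width: 0.0133
gripper_force: 59.0
```

Call:
{"fn": "carry_out", "kwargs": {
  "plan": [
    [[0,0,0],[0,0,-0.4],0.3],
    [[0,0,0],[0,0,0],0.4],
    [[0,0,0],[0,0,0],0.4],
    [[0,0,0],[0,0,-2],0.4],
    [[0,0,0],[0,0,-4],0],
    [[0,0,0],[0,0,-4],0],
    [[0,0,0],[0,0,-4.5],0],
    [[0,0,0],[0,0,-4.5],0],
    [[0,0,0],[0,0,0],0]
  ]
}}

```text
time_s: 8.9
eef_pos: [0.4848, -0.2102, 0.2157]
eef_rot: [0.005, 0.031, 1.0, -0.003]
contact_force: [0.6, -0.1, 0.6]
width: -0.0001
gripper_force: 0.0
```

Run:
```python
from h import *
c,K,T,d=img("side");np.savez("s4",c=c,K=K,T=T)
c2,K2,T2,d=img("top");np.savez("t4",c=c2,K=K2,T=T2)
z=lambda c,r:cv2.resize(c[r[0]:r[1],r[2]:r[3],::-1],(390,600 if 0 else 390),interpolation=cv2.INTER_CUBIC)
cv2.imwrite("pics/s4.png",np.hstack([z(c,(210,290,240,320)),z(c2,(160,240,280,360))]))
```

```text
(no output)
```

View pics/s4.png

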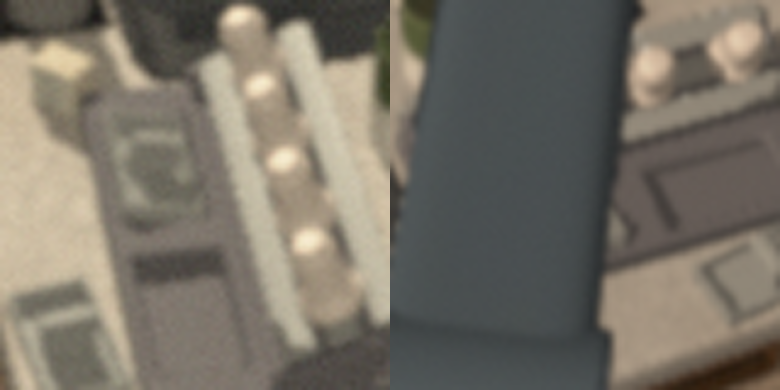

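The side view shows tray1 sitting in the left recess at about (160,170), with its near end perhaps slightly proud. I'll press on the rib with shut fingers, which also measures its height.

Call:
{"fn": "carry_out", "kwargs": {
  "plan": [
    [[0,0,0],[0,0,4.5],0],
    [[0,0,0],[0,0,4.5],0],
    [[0,0,0],[0,0,4.5],0],
    [[0,0,0],[0,0,2.7],0],
    [[0,0,0],[0,0,0.3],0],
    [[0,0,0],[0,0,0.2],0],
    [[0,0,0],[0,0,0.2],0],
    [[0,0,0],[0,0,0.2],0],
    [[0,0,0],[0,0,0.2],0],
    [[0,0,0],[0,0,0],0],
    [[0,0,0],[0,0,0],0]
  ]
}}

```text
time_s: 10.1
eef_pos: [0.483, -0.2084, 0.0518]
eef_rot: [0.003, 0.031, 1.0, -0.001]
contact_force: [-23.0, 15.7, 74.2]
width: 0.0001
gripper_force: 32.7
```

Call:
{"fn": "carry_out", "kwargs": {
  "plan": [
    [[0,0,0],[0,0,-0.5],0],
    [[0,0,0],[0,0,-1],0],
    [[0,0,0],[0,0,-4],0],
    [[0,0,0],[0,0,-4.5],0],
    [[0,0,0],[0,0,-4.5],0],
    [[0,0,0],[0,0,-3],0.3],
    [[0,0,0],[0,0,0],0.4]
  ]
}}

```text
time_s: 10.8
eef_pos: [0.4832, -0.2093, 0.2141]
eef_rot: [0.002, 0.031, 1.0, -0.001]
contact_force: [-0.1, -0.2, 1.1]
width: 0.0284
gripper_force: 0.0
```

Run:
```python
from h import *
cs=[img("side")[0].astype(float) for _ in range(6)]
c,K,T,d=img("side");m=np.mean(cs,0).astype(np.uint8);np.savez("s5",c=m,K=K,T=T)
big=cv2.resize(m[222:276,250:304,::-1],None,fx=11,fy=11,interpolation=cv2.INTER_CUBIC)
big=cv2.convertScaleAbs(big,alpha=2,beta=-90);cv2.imwrite("pics/s5.png",big)
for n,O in(("a",(.4786,-.2102)),("b",(.4846,-.2102))):
 for i,j in((-1,1),(1,1),(1,-1),(-1,-1)):
  f=lambda a,b,z:((proj(K,T,[*(np.array(O)+i*a*np.array([.998,-.062])+j*b*np.array([.062,.998])),z])-[250,222])*11).round().tolist()
  print(n,i,j,"recess",f(.0355,.0605,.022),"tray rim",f(.03,.055,.022))
```

```text
a -1 1 recess [99.0, 136.0] tray rim [117.0, 145.0]
a 1 1 recess [302.0, 115.0] tray rim [289.0, 127.0]
a 1 -1 recess [366.0, 353.0] tray rim [346.0, 343.0]
a -1 -1 recess [152.0, 376.0] tray rim [166.0, 363.0]
b -1 1 recess [116.0, 134.0] tray rim [134.0, 142.0]
b 1 1 recess [319.0, 113.0] tray rim [306.0, 124.0]
b 1 -1 recess [383.0, 350.0] tray rim [364.0, 340.0]
b -1 -1 recess [170.0, 374.0] tray rim [184.0, 360.0]
```

View pics/s5.png

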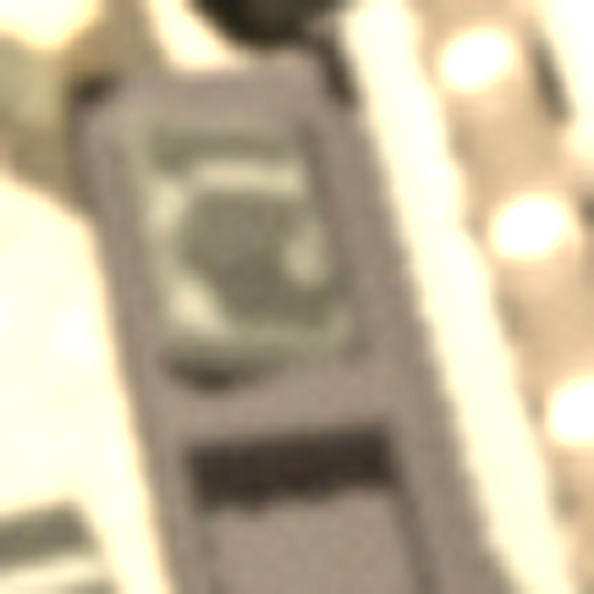

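The tray sits too far to +y: its far rim is raised at (140,118), and a gap shows at the near end, around (200,380). The recess centre is really about 5–6 mm further -y, so I'll regrasp, shift and lower.

Call:
{"fn": "carry_out", "kwargs": {
  "plan": [
    [[0,0,0],[0,0,4.5],0.45],
    [[0,0,0],[0,0,4.5],0.45],
    [[0,0,0],[0,0,4.5],0.45],
    [[0,0,0],[0,0,3],0.45],
    [[0,0,0],[0,0,1.5],0.45],
    [[0,0,0],[0,0,0.8],0.45],
    [[0,0,0],[0,0,0],0.45],
    [[0,0,0],[0,0,0],0],
    [[0,0,0],[0,0,0],0],
    [[0,0,0],[0,0,0],0],
    [[0,0,0],[0,0,0],0],
    [[0,0,0],[0,0,-0.6],0],
    [[0,0,0],[0,0,-0.6],0],
    [[0,0,0],[0,-0.6,0],0],
    [[0,0,0],[0,0,0],0]
  ]
}}

```text
time_s: 12.65
eef_pos: [0.4815, -0.2141, 0.0353]
eef_rot: [0.0, 0.031, 1.0, 0.001]
contact_force: [-0.1, -0.2, -2.3]
width: 0.0128
gripper_force: 51.3
```

Free, with no contact force. Now lowering in small steps.

Call:
{"fn": "carry_out", "kwargs": {
  "plan": [
    [[0,0,0],[-0.1,0,0.3],0],
    [[0,0,0],[0,0,0.3],0],
    [[0,0,0],[0,0,0.3],0],
    [[0,0,0],[0,0,0.3],0],
    [[0,0,0],[0,0,0.3],0],
    [[0,0,0],[0,0,0.2],0]
  ]
}}

```text
time_s: 13.25
eef_pos: [0.4823, -0.214, 0.0247]
eef_rot: [-0.0, 0.031, 1.0, 0.0]
contact_force: [-14.5, 9.4, 37.9]
width: 0.0134
gripper_force: 57.0
```

Call:
{"fn": "carry_out", "kwargs": {
  "plan": [
    [[0,0,0],[0.1,0.1,-0.4],0],
    [[0,0,0],[0.1,0.05,0],0],
    [[0,0,0],[0,0,0.2],0],
    [[0,0,0],[0,0,0.1],0],
    [[0,0,0],[0,0,0],0]
  ]
}}

```text
time_s: 13.75
eef_pos: [0.4826, -0.2137, 0.0248]
eef_rot: [0.002, 0.031, 1.0, -0.001]
contact_force: [-6.5, 3.1, 22.9]
width: 0.013
gripper_force: 55.0
```

Run:
```python
from h import *
cs=[img("side")[0].astype(float) for _ in range(6)]
m=np.mean(cs,0).astype(np.uint8)
big=cv2.resize(m[222:276,250:304,::-1],None,fx=11,fy=11,interpolation=cv2.INTER_CUBIC)
big=cv2.convertScaleAbs(big,alpha=2,beta=-90);cv2.imwrite("pics/s6.png",big)
```

```text
(no output)
```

View pics/s6.png

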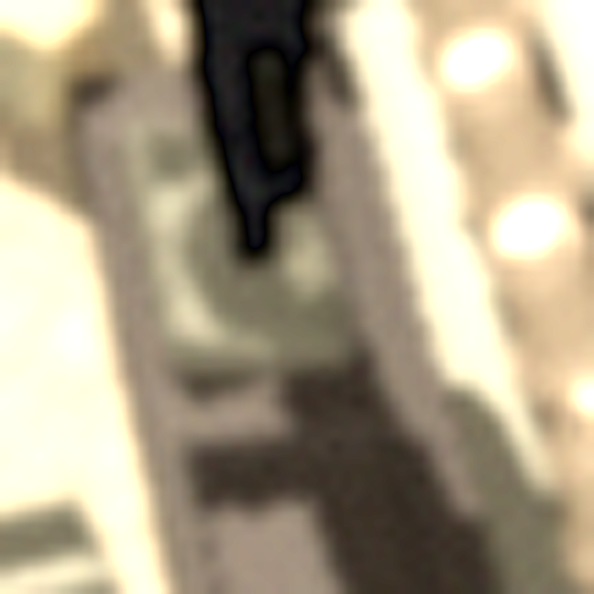

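Tray1 is still proud: a shadow strip shows at its near end, around (215,385), and its near rim is at y≈370. I'll measure the right recess's walls precisely from the clear averaged image.

Run:
```python
from h import *
D=np.load("s5.npz");K,T=D["K"],D["T"];g=D["c"].mean(2).astype(np.float32)
ax=np.array([.998,-.062]);ay=np.array([.062,.998]);O=np.array([.533,-.294])
def P(x,y,z=.022):
    u=proj(K,T,[*(O+x*ax+y*ay),z]);return cv2.getRectSubPix(g,(1,1),(float(u[0]),float(u[1])))[0,0]
def cross(v,s,lo,hi):
    l=(lo+hi)/2
    return [round(float(s[i]+(s[i+1]-s[i])*(l-v[i])/(v[i+1]-v[i])),4) for i in range(len(v)-1) if (v[i]-l)*(v[i+1]-l)<0]
ys=np.arange(-.19,.0,.001)
for x in(-.07,-.06,-.05,-.04):
    v=np.array([P(x,y) for y in ys]);print("y-cuts x=",x,cross(v,ys,72,116))
xs=np.arange(-.12,.01,.001)
for y in(-.035,-.03,-.025,-.02):
    v=np.array([P(x,y) for x in xs]);print("x-cuts y=",y,cross(v,xs,72,116))
for y in(-.06,-.09,-.11):
    v=np.array([P(x,y) for x in xs]);print(y,"x min dip",xs[40:105][np.argmin(v[40:105])],[int(a) for a in v[10:110:3]])
ys=np.arange(.0,.19,.003)
for x in(-.075,-.05):print([ (int(1000*y),int(P(x,y))) for y in ys])
```

```text
y-cuts x= -0.07 [-0.1837, -0.1658, -0.0426, -0.0118]
y-cuts x= -0.06 [-0.1835, -0.1661, -0.0414, -0.0118]
y-cuts x= -0.05 [-0.1837, -0.1657, -0.0419, -0.0117]
y-cuts x= -0.04 [-0.1833, -0.1657, -0.0398, -0.0117]
x-cuts y= -0.035 [-0.0913, -0.0246]
x-cuts y= -0.03 [-0.0916, -0.0245]
x-cuts y= -0.025 [-0.0916, -0.0246]
x-cuts y= -0.02 [-0.0915, -0.0246]
-0.06 x min dip -0.025999999999999912 [175, 152, 127, 115, 112, 110, 107, 108, 115, 118, 118, 118, 119, 119, 120, 118, 118, 118, 117, 117, 118, 117, 117, 117, 117, 116, 112, 105, 101, 104, 110, 112, 112, 111]
-0.09 x min dip -0.02499999999999991 [172, 156, 130, 115, 113, 113, 111, 113, 116, 118, 119, 119, 119, 119, 119, 119, 118, 118, 118, 119, 118, 118, 117, 117, 118, 117, 112, 106, 102, 105, 111, 114, 112, 112]
-0.11 x min dip -0.02499999999999991 [166, 153, 128, 113, 113, 112, 110, 112, 116, 118, 118, 118, 119, 118, 118, 118, 118, 117, 117, 118, 117, 117, 118, 117, 117, 117, 113, 107, 104, 107, 112, 114, 113, 111]
[(0, 116), (3, 117), (6, 113), (9, 106), (12, 96), (15, 88), (18, 81), (21, 86), (24, 92), (27, 98), (30, 104), (33, 110)
[... 627 characters left out ...]
, 118), (9, 118), (12, 116), (15, 114), (18, 112), (21, 110), (24, 108), (27, 110), (30, 112), (33, 115), (36, 116), (39, 111), (42, 107), (45, 103), (48, 101), (51, 99), (54, 99), (57, 99), (60, 99), (63, 98), (66, 98), (69, 99), (72, 100), (75, 102), (78, 104), (81, 106), (84, 107), (87, 107), (90, 106), (93, 106), (96, 106), (99, 108), (102, 111), (105, 118), (108, 125), (111, 135), (114, 140), (117, 139), (120, 134), (123, 125), (126, 118), (129, 112), (132, 110), (135, 111), (138, 115), (141, 121), (144, 122), (147, 123), (150, 122), (153, 120), (156, 119), (159, 119), (162, 119), (165, 120), (168, 127), (171, 136), (174, 149), (177, 163), (180, 168), (183, 171), (186, 165), (189, 159)]
```

Call:
{"fn": "carry_out", "kwargs": {
  "plan": [
    [[0,0,0],[0,0,-0.5],0],
    [[0,0,0],[0.15,0.2,-0.6],0],
    [[0,0,0],[0,0,0],0],
    [[0,0,0],[0,0,0],0]
  ]
}}

```text
time_s: 14.45
eef_pos: [0.4786, -0.2103, 0.0292]
eef_rot: [-0.001, 0.031, 1.0, 0.0]
contact_force: [0.5, -0.3, -1.4]
width: 0.0129
gripper_force: 51.2
```

Run:
```python
from h import *
print(robot.get_state()["eef_pos"]);go([.4805,-.2117,.03],np.pi/2-.062)
```

```text
[ 0.47863618 -0.2102902   0.0292457 ]
turn [ 0.001 -0.001  0.   ] n 1.0 shift cm [-0.19 -0.13 -0.08] n 1.0 before-turn shift [-0.19 -0.13 -0.08]
```

Call:
{"fn": "carry_out", "kwargs": {
  "plan": [
    [[0,0,0],[-0.2,-0.1,0],0],
    [[0,0,0],[0,0,0.3],0],
    [[0,0,0],[0,0,0.2],0],
    [[0,0,0],[0,0,0.2],0],
    [[0,0,0],[0,0,0.2],0],
    [[0,0,0],[0,0,0],0]
  ]
}}

```text
time_s: 15.05
eef_pos: [0.4816, -0.2121, 0.025]
eef_rot: [0.0, 0.031, 1.0, -0.0]
contact_force: [-4.9, 3.0, 15.2]
width: 0.0132
gripper_force: 53.8
```

Call:
{"fn": "carry_out", "kwargs": {
  "plan": [
    [[0,0,0],[0.15,0,-0.1],0],
    [[0,0,0],[0.15,0.1,0],0],
    [[0,0,0],[0.15,0.1,0],0],
    [[0,0,0],[0.1,0.1,0],0],
    [[0,0,0],[0,0,0],0]
  ]
}}

```text
time_s: 15.55
eef_pos: [0.4802, -0.2111, 0.0257]
eef_rot: [0.005, 0.031, 1.0, -0.002]
contact_force: [3.8, -1.3, 6.4]
width: 0.0132
gripper_force: 52.4
```

Call:
{"fn": "carry_out", "kwargs": {
  "plan": [
    [[0,0,0],[0,0,-1],0],
    [[0,0,0],[-0.3,-0.2,-2],0],
    [[0,0,0],[0,0,-2],0],
    [[0,0,0],[0,0,0],0],
    [[0,0,0],[0,0,0],0]
  ]
}}

```text
time_s: 16.05
eef_pos: [0.4782, -0.2105, 0.0717]
eef_rot: [-0.001, 0.031, 1.0, 0.0]
contact_force: [-0.6, -0.2, -2.7]
width: 0.013
gripper_force: 51.3
```

Run:
```python
from h import *
cs=[img("side")[0].astype(float) for _ in range(6)]
c,K,T,d=img("side");m=np.mean(cs,0).astype(np.uint8);np.savez("s7",c=m,K=K,T=T)
print(robot.get_state()["eef_pos"],robot.get_state()["eef_rot"])
big=cv2.resize(m[208:262,250:304,::-1],None,fx=11,fy=11,interpolation=cv2.INTER_CUBIC)
big=cv2.convertScaleAbs(big,alpha=2,beta=-90);cv2.imwrite("pics/s7.png",big)
```

```text
[ 0.47810688 -0.21030396  0.07130779] [-8.18281096e-04  3.08675169e-02  9.99523040e-01  4.67420666e-04]
```

View pics/s7.png

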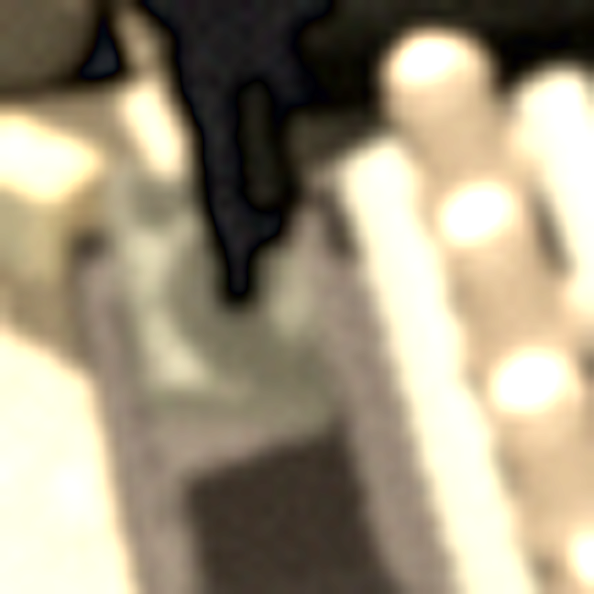

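Run:
```python
from h import *
D=np.load("s7.npz");K,T=D["K"],D["T"]
ax=np.array([.998,-.062]);ay=np.array([.062,.998]);O=np.array([.478,-.2104])
for z in(.062,.0735,.077):
  print(z,[((proj(K,T,[*(O+i*.03*ax+j*.055*ay),z])-[250,208])*11+5).round().tolist() for i,j in((-1,1),(1,1),(1,-1),(-1,-1))])
g=D["c"].astype(np.float32)
# horizontal pixel profiles across the near half of the tray, rows
for v in(235,238,240,242,244,246): print(v,[tuple(int(q) for q in g[v,u]) for u in range(256,290,1)] if v in(240,244) else "")
print([ (v,int(g[v,268].mean()),int(g[v,274].mean())) for v in range(234,256)])
```

```text
0.062 [[120.0, 215.0], [294.0, 198.0], [352.0, 413.0], [169.0, 433.0]]
0.0735 [[119.0, 189.0], [294.0, 172.0], [353.0, 386.0], [169.0, 406.0]]
0.077 [[119.0, 181.0], [295.0, 164.0], [353.0, 378.0], [169.0, 398.0]]
235 
238 
240 [(132, 122, 106), (117, 108, 95), (115, 107, 98), (120, 112, 103), (119, 111, 103), (113, 107, 98), (117, 113, 102), (134, 128, 114), (146, 141, 125), (157, 151, 133), (156, 151, 133), (142, 138, 122), (124, 120, 106), (112, 109, 96), (108, 104, 92), (108, 105, 93), (105, 101, 89), (105, 102, 89), (106, 102, 91), (107, 104, 91), (109, 105, 93), (105, 102, 91), (106, 102, 90), (114, 108, 97), (120, 113, 104), (123, 115, 106), (119, 111, 102), (120, 112, 103), (131, 123, 112), (150, 142, 128), (175, 167, 147), (188, 181, 160), (194, 187, 165), (197, 190, 168)]
242 
244 [(199, 183, 158), (188, 173, 148), (162, 150, 129), (134, 123, 110), (125, 117, 108), (121, 112, 104), (115, 109, 99), (115, 110, 99), (117, 114, 100), (116, 114, 100), (117, 111, 100), (117, 113, 99), (117, 113, 99), (118, 113, 101), (119, 115, 101), (120, 116, 102), (115, 111, 98), (113, 109, 97), (113, 109, 97), (113, 109, 96), (112, 107, 96), (111, 106, 94), (111, 107, 95), (107, 103, 92), (106, 101, 91), (111, 103, 95), (119, 111, 102), (120, 111, 103), (119, 111, 102), (126, 117, 107), (139, 132, 118), (168, 161, 143), (187, 180, 157), (192, 185, 162)]
246 
[(234, 101, 99), (235, 102, 105), (236, 103, 109), (237, 101, 105), (238, 102, 102), (239, 108, 100), (240, 116, 99), (241, 128, 100), (242, 129, 100), (243, 120, 103), (244, 109, 106), (245, 109, 108), (246, 113, 109), (247, 117, 107), (248, 119, 95), (249, 114, 79), (250, 102, 71), (251, 83, 70), (252, 72, 70), (253, 71, 70), (254, 71, 68), (255, 74, 72)]
```

Run:
```python
from h import *
ax=np.array([.998,-.062]);ay=np.array([.062,.998])
def prof(n,O,z,ys,xs):
    D=np.load(n);K,T=D["K"],D["T"];g=D["c"].astype(np.float32);r=[]
    for x in xs:
        a=np.mean([cv2.getRectSubPix(g,(1,1),tuple(map(float,proj(K,T,[*(O+x*ax+y*ay),z]))))[0,0] for y in ys],0);r.append((a[0]-a[1])/a.mean()*100)
    return np.array(r)
xs=np.arange(-.05,.051,.004)
for n,O,z in(("s7.npz",np.array([.478,-.2104]),.0735),("s5.npz",np.array([.481,-.2117]),.03)):
  for ys in(np.arange(-.05,-.035,.003),np.arange(-.035,-.015,.003),np.arange(.015,.04,.004)):
    print(n,ys[0].round(3),[(int(round(1000*x)),round(float(v),1)) for x,v in zip(xs,prof(n,O,z,ys,xs))])
```

```text
s7.npz -0.05 [(-50, 8.4), (-46, 7.4), (-42, 6.5), (-38, 4.9), (-34, 3.8), (-30, 3.8), (-26, 3.6), (-22, 3.7), (-18, 3.6), (-14, 3.1), (-10, 4.1), (-6, 4.2), (-2, 3.7), (2, 3.3), (6, 3.8), (10, 3.5), (14, 3.5), (18, 3.1), (22, 5.0), (26, 6.6), (30, 6.9), (34, 7.4), (38, 7.4), (42, 6.3), (46, 5.2), (50, 4.3)]
s7.npz -0.035 [(-50, 7.4), (-46, 7.6), (-42, 6.9), (-38, 4.5), (-34, 4.1), (-30, 3.5), (-26, 3.7), (-22, 3.2), (-18, 2.9), (-14, 3.6), (-10, 3.4), (-6, 2.9), (-2, 3.4), (2, 3.9), (6, 3.4), (10, 3.0), (14, 3.4), (18, 3.8), (22, 4.3), (26, 6.0), (30, 7.2), (34, 7.3), (38, 7.4), (42, 6.4), (46, 4.8), (50, 4.6)]
s7.npz 0.015 [(-50, 8.5), (-46, 8.4), (-42, 7.7), (-38, 5.9), (-34, 4.4), (-30, 3.6), (-26, 3.4), (-22, 3.4), (-18, 3.8), (-14, 3.8), (-10, 4.0), (-6, 3.5), (-2, 3.0), (2, -0.3), (6, -2.0), (10, -0.4), (14, 3.0), (18, 3.6), (22, 5.8), (26, 6.8), (30, 7.2), (34, 7.3), (38, 6.8), (42, 5.5), (46, 4.4), (50, 4.0)]
s5.npz -0.05 [(-50, 7.9), (-46, 7.6), (-42, 7.5), (-38, 6.6), (-34, 4.7), (-30, 4.3), (-26, 3.9), (-22, 3.7), (-18, 4.0), (-14, 3.4), (-10, 3.3), (-6, 3.3), (-2, 3.3), (2, 3.1), (6, 3.1), (10, 2.9), (14, 2.7), (18, 3.1), (22, 3.7), (26, 5.0), (30, 6.2), (34, 6.4), (38, 6.9), (42, 7.3), (46, 7.6), (50, 6.2)]
s5.npz -0.035 [(-50, 7.8), (-46, 7.4), (-42, 7.3), (-38, 6.5), (-34, 4.5), (-30, 3.9), (-26, 3.5), (-22, 3.7), (-18, 3.8), (-14, 3.8), (-10, 3.6), (-6, 2.7), (-2, 3.6), (2, 3.4), (6, 3.1), (10, 4.0), (14, 3.5), (18, 3.6), (22, 3.7), (26, 4.9), (30, 6.0), (34, 7.2), (38, 7.3), (42, 7.4), (46, 7.8), (50, 6.2)]
s5.npz 0.015 [(-50, 7.5), (-46, 7.4), (-42, 7.3), (-38, 5.9), (-34, 4.9), (-30, 4.0), (-26, 3.5), (-22, 3.3), (-18, 3.5), (-14, 3.4), (-10, 3.7), (-6, 3.7), (-2, 4.1), (2, 3.8), (6, 3.7), (10, 3.9), (14, 3.7), (18, 3.8), (22, 4.0), (26, 5.1), (30, 6.4), (34, 7.3), (38, 7.6), (42, 7.6), (46, 7.1), (50, 6.0)]
```

The held tray sits about 8 mm towards the front of the TCP, so that was the jam. I'll correct by 10 mm in x and lower again.

Call:
{"fn": "carry_out", "kwargs": {
  "plan": [
    [[0,0,0],[-1.05,-0.1,1.5],0],
    [[0,0,0],[0,0,2],0],
    [[0,0,0],[0,0,0.7],0],
    [[0,0,0],[0,0,0.3],0],
    [[0,0,0],[0,0,0.3],0],
    [[0,0,0],[0,0,0.3],0],
    [[0,0,0],[0,0,0],0]
  ]
}}

```text
time_s: 17.1
eef_pos: [0.4886, -0.2138, 0.0304]
eef_rot: [0.0, 0.031, 1.0, -0.002]
contact_force: [-19.5, 4.8, 38.2]
width: 0.0129
gripper_force: 63.2
```

Call:
{"fn": "carry_out", "kwargs": {
  "plan": [
    [[0,0,0],[0,0,-1],0],
    [[0,0,0],[0,0.3,-0.5],0],
    [[0,0,0],[0,0,0],0],
    [[0,0,0],[0,0,0],0]
  ]
}}

```text
time_s: 17.5
eef_pos: [0.4888, -0.2088, 0.035]
eef_rot: [-0.001, 0.031, 1.0, 0.0]
contact_force: [-0.7, -0.2, -2.7]
width: 0.0134
gripper_force: 57.3
```

Run:
```python
from h import *
cs=[img("side")[0].astype(float) for _ in range(3)]
c,K,T,d=img("side");m=np.mean(cs,0).astype(np.float32)
p=robot.get_state()["eef_pos"];print(p)
ax=np.array([.998,-.062]);ay=np.array([.062,.998]);w=p[:2]-[.533,-.294];print("frame",w@ax,w@ay)
z=p[2]+.005
rg=(m[...,0]-m[...,1])/m.mean(2)*100
f=lambda x,y:cv2.getRectSubPix(rg,(1,1),tuple(map(float,proj(K,T,[*(p[:2]+x*ax+y*ay),z]))))[0,0]
for ys in(np.arange(-.05,-.035,.003),np.arange(-.035,-.015,.003)):print([(k,round(float(np.mean([f(k/1000,y) for y in ys])),1)) for k in range(-48,44,4)])
for xs in(np.arange(-.03,-.018,.003),np.arange(.0,.016,.004)):print([(k,round(float(np.mean([f(x,k/1000) for x in xs])),1)) for k in list(range(-80,-36,4))+list(range(36,80,4))])
```

```text
[ 0.48866197 -0.20891754  0.03502464]
frame -0.04952446766585359 0.08216333468586157
[(-48, 7.3), (-44, 7.2), (-40, 6.5), (-36, 5.1), (-32, 4.3), (-28, 3.8), (-24, 4.0), (-20, 4.2), (-16, 4.4), (-12, 3.7), (-8, 4.1), (-4, 4.5), (0, 4.1), (4, 4.2), (8, 3.7), (12, 3.4), (16, 3.4), (20, 2.7), (24, 4.5), (28, 6.1), (32, 6.7), (36, 7.4), (40, 6.5)]
[(-48, 7.4), (-44, 8.1), (-40, 7.4), (-36, 5.8), (-32, 4.4), (-28, 4.1), (-24, 4.0), (-20, 3.8), (-16, 3.6), (-12, 3.2), (-8, 3.5), (-4, 4.1), (0, 3.5), (4, 4.0), (8, 3.9), (12, 3.8), (16, 3.7), (20, 3.8), (24, 4.4), (28, 5.4), (32, 6.9), (36, 7.6), (40, 6.0)]
[(-80, 7.2), (-76, 6.8), (-72, 6.0), (-68, 5.2), (-64, 4.3), (-60, 4.0), (-56, 3.7), (-52, 3.6), (-48, 3.7), (-44, 4.1), (-40, 4.2), (36, 3.9), (40, 3.8), (44, 4.0), (48, 4.1), (52, 4.1), (56, 4.5), (60, 5.2), (64, 5.9), (68, 7.0), (72, 7.9), (76, 8.1)]
[(-80, 7.4), (-76, 7.2), (-72, 5.8), (-68, 5.0), (-64, 4.8), (-60, 4.1), (-56, 3.4), (-52, 3.2), (-48, 3.8), (-44, 4.1), (-40, 3.7), (36, 0.5), (40, 0.2), (44, -0.7), (48, -1.4), (52, 0.5), (56, 2.1), (60, 2.6), (64, 1.8), (68, 1.5), (72, 0.4), (76, 0.9)]
```

Call:
{"fn": "carry_out", "kwargs": {
  "plan": [
    [[0,0,0],[0.2,-0.25,0.5],0],
    [[0,0,0],[0,0,0.3],0],
    [[0,0,0],[0,0,0.2],0],
    [[0,0,0],[0,0,0.2],0],
    [[0,0,0],[0,0,0.2],0],
    [[0,0,0],[0,0,0],0]
  ]
}}

```text
time_s: 18.3
eef_pos: [0.4872, -0.2121, 0.0301]
eef_rot: [0.001, 0.031, 1.0, -0.001]
contact_force: [-16.6, 6.8, 33.4]
width: 0.0131
gripper_force: 62.7
```

Call:
{"fn": "carry_out", "kwargs": {
  "plan": [
    [[0,0,0],[0,0,-0.5],0],
    [[0,0,0],[0.2,0,0],0],
    [[0,0,0],[0.2,0,0],0],
    [[0,0,0],[0,0,0.2],0],
    [[0,0,0],[0,0,0],0]
  ]
}}

```text
time_s: 18.8
eef_pos: [0.4873, -0.2129, 0.0301]
eef_rot: [0.005, 0.031, 1.0, -0.001]
contact_force: [-0.7, 2.6, 15.8]
width: 0.0132
gripper_force: 60.0
```

Call:
{"fn": "carry_out", "kwargs": {
  "plan": [
    [[0,0,0],[0,0,-0.8],0],
    [[0,0,0],[0.2,0.1,0],0],
    [[0,0,0],[0,0,0.3],0],
    [[0,0,0],[0,0,0.3],0],
    [[0,0,0],[0,0,0.3],0],
    [[0,0,0],[0,0,0],0]
  ]
}}

```text
time_s: 19.4
eef_pos: [0.482, -0.2101, 0.0258]
eef_rot: [0.001, 0.031, 1.0, 0.0]
contact_force: [-0.1, 3.0, 10.2]
width: 0.013
gripper_force: 60.1
```

Call:
{"fn": "carry_out", "kwargs": {
  "plan": [
    [[0,0,0],[0,0,-0.5],0],
    [[0,0,0],[0.3,0,0],0],
    [[0,0,0],[0,0,0.3],0],
    [[0,0,0],[0,0,0.3],0],
    [[0,0,0],[0,0,0.2],0],
    [[0,0,0],[0,0,0],0]
  ]
}}

```text
time_s: 20.0
eef_pos: [0.4794, -0.2102, 0.0238]
eef_rot: [0.001, 0.031, 1.0, -0.0]
contact_force: [-1.9, 3.2, 12.8]
width: 0.0133
gripper_force: 61.4
```

Call:
{"fn": "carry_out", "kwargs": {
  "plan": [
    [[0,0,0],[0,0,-0.4],0],
    [[0,0,0],[0.3,0,0],0],
    [[0,0,0],[0,0,0.3],0],
    [[0,0,0],[0,0,0.3],0],
    [[0,0,0],[0,0,0.2],0],
    [[0,0,0],[0,0,0],0]
  ]
}}

```text
time_s: 20.6
eef_pos: [0.4774, -0.2103, 0.021]
eef_rot: [0.003, 0.031, 1.0, -0.0]
contact_force: [0.0, 4.6, 16.2]
width: 0.0132
gripper_force: 64.2
```

Call:
{"fn": "carry_out", "kwargs": {
  "plan": [
    [[0,0,0],[0,0,-0.4],0],
    [[0,0,0],[0.3,0,0],0],
    [[0,0,0],[0,0,0.3],0],
    [[0,0,0],[0,0,0.3],0],
    [[0,0,0],[0,0,0],0]
  ]
}}

```text
time_s: 21.1
eef_pos: [0.4755, -0.2105, 0.0199]
eef_rot: [0.004, 0.031, 1.0, -0.001]
contact_force: [0.4, 3.6, 19.6]
width: 0.013
gripper_force: 66.3
```

Run:
```python
from h import *
cs=[img("side")[0].astype(float) for _ in range(4)]
c,K,T,d=img("side");m=np.mean(cs,0).astype(np.float32);np.savez("s8",c=m.astype(np.uint8),K=K,T=T)
s=robot.get_state();p=s["eef_pos"];print(p,s["contact_force"],s["ft_torque"])
big=cv2.resize(m[190:270,240:320,::-1].astype(np.uint8),None,fx=7,fy=7,interpolation=cv2.INTER_CUBIC)
cv2.imwrite("pics/s8.png",cv2.convertScaleAbs(big,alpha=1.7,beta=-50))
```

```text
[ 0.47551869 -0.21053282  0.01994406] [ 0.54828348  3.84135135 18.63750125] [ 0.88761114  0.29817873 -0.03228194]
```

View pics/s8.png

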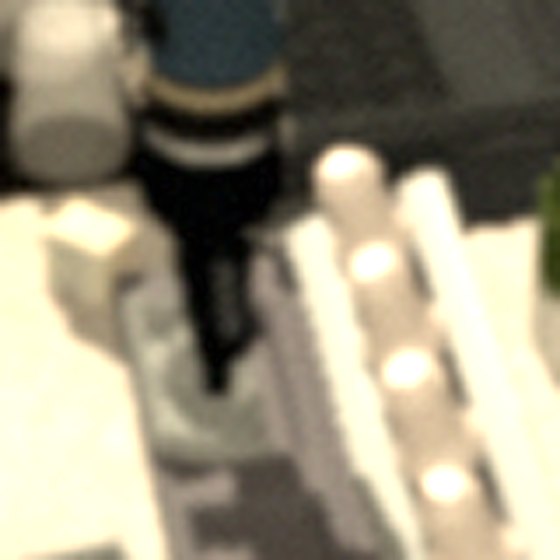

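Seen from the side, the tray has slipped in the grip and now overhangs to the front, so the z readings misled me. I'll lift with a firmer grip and measure the tray and the recess edges in the same view.

Call:
{"fn": "carry_out", "kwargs": {
  "plan": [
    [[0,0,0],[0,0,-0.5],0],
    [[0,0,0],[-0.6,0,-2],0],
    [[0,0,0],[0,0,-2.5],0],
    [[0,0,0],[0,0,0],0],
    [[0,0,0],[0,0,0],0]
  ],
  "force": 110
}}

```text
time_s: 21.85
eef_pos: [0.4773, -0.21, 0.0638]
eef_rot: [-0.001, 0.031, 1.0, 0.0]
contact_force: [-0.2, 0.1, -2.3]
width: 0.0126
gripper_force: 107.8
```

```bash
cat >> h.py <<'E'
ax=np.array([.998,-.062]);ay=np.array([.062,.998]);OO=np.array([.533,-.294])
def avg(n=4): 
    c,K,T,d=img("side");return np.mean([c]+[img("side")[0] for _ in range(n-1)],0).astype(np.float32),K,T
def samp(a,K,T,p,z): return float(cv2.getRectSubPix(a,(1,1),tuple(map(float,proj(K,T,[*p,z]))))[0,0])
def edges(k,v,l):
    return [round(k[i]+(k[i+1]-k[i])*(l-v[i])/(v[i+1]-v[i]),1) for i in range(len(v)-1) if (v[i]-l)*(v[i+1]-l)<0]
def tray(O,z,a=None,l=5.4,yr=((-45,-36),(-34,-20),(20,36)),xr=((-26,-18),(-18,-10))):
    m,K,T=a or avg(); rg=(m[...,0]-m[...,1])/m.mean(2)*100
    kx=list(range(-56,57,2));ky=list(range(-90,91,2))
    for r in yr: print("y",r,"x edges",edges(kx,[np.mean([samp(rg,K,T,O+k/1000*ax+y/1000*ay,z) for y in range(*r,3)]) for k in kx],l))
    for r in xr: print("x",r,"y edges",edges(ky,[np.mean([samp(rg,K,T,O+k/1000*ay+x/1000*ax,z) for x in range(*r,2)]) for k in ky],l))
E
python3 - <<'E'
from h import *
p=robot.get_state()["eef_pos"];w=p[:2]-OO;print(p,"frame",w@ax,w@ay)
tray(p[:2],p[2]+.007)
D=np.load("s5.npz");g=D["c"].mean(2).astype(np.float32)
for x0 in(-.08,-.06,-.045):
    print([(k,round(np.mean([samp(g,D["K"],D["T"],OO+(x0+dx)*ax+k/1000*ay,.022) for dx in(0,.003,.006,.009)]),1)) for k in range(-150,-110,2)])
E
```

```text
[ 0.47730881 -0.20999374  0.06377593] frame -0.06078819572989661 0.08038539057418119
y (-45, -36) x edges [np.float64(-41.0), np.float64(19.5), np.float64(45.9)]
y (-34, -20) x edges [np.float64(-41.1), np.float64(19.6), np.float64(47.1)]
y (20, 36) x edges [np.float64(-42.5), np.float64(22.2), np.float64(43.5)]
x (-26, -18) y edges [np.float64(-62.1), np.float64(66.6)]
x (-18, -10) y edges [np.float64(-63.3), np.float64(61.0)]
[(-150, np.float64(118.9)), (-148, np.float64(119.4)), (-146, np.float64(119.2)), (-144, np.float64(118.7)), (-142, np.float64(118.5)), (-140, np.float64(118.4)), (-138, np.float64(118.2)), (-136, np.float64(117.7)), (-134, np.float64(117.0)), (-132, np.float64(116.8)), (-130, np.float64(116.6)), (-128, np.float64(116.7)), (-126, np.float64(116.8)), (-124, np.float64(117.1)), (-122, np.float64(117.7)), (-120, np.float64(118.3)), (-118, np.float64(118.5)), (-116, np.float64(118.8)), (-114, np.float64(119.0)), (-112, np.float64(119.1))]
[(-150, np.float64(117.6)), (-148, np.float64(117.8)), (-146, np.float64(117.8)), (-144, np.float64(117.7)), (-142, np.float64(
[... 254 characters left out ...]
122, np.float64(118.2)), (-120, np.float64(118.1)), (-118, np.float64(117.9)), (-116, np.float64(117.9)), (-114, np.float64(118.0)), (-112, np.float64(118.0))]
[(-150, np.float64(117.5)), (-148, np.float64(117.4)), (-146, np.float64(117.5)), (-144, np.float64(117.5)), (-142, np.float64(117.3)), (-140, np.float64(117.2)), (-138, np.float64(117.4)), (-136, np.float64(117.6)), (-134, np.float64(117.2)), (-132, np.float64(116.8)), (-130, np.float64(116.8)), (-128, np.float64(116.8)), (-126, np.float64(116.9)), (-124, np.float64(117.1)), (-122, np.float64(117.3)), (-120, np.float64(117.5)), (-118, np.float64(117.7)), (-116, np.float64(117.9)), (-114, np.float64(117.8)), (-112, np.float64(117.7))]
```

Call:
{"fn": "carry_out", "kwargs": {
  "plan": [
    [[0,0,0],[2.8,0,0],0],
    [[0,0,0],[2.8,0,0],0],
    [[0,0,0],[2.8,0,0],0],
    [[0,0,0],[0,0,2.5],0],
    [[0,0,0],[0,0,1.5],0],
    [[0,0,0],[0,0,0.7],0],
    [[0,0,0],[0,0,0.3],0],
    [[0,0,0],[0,0,0],0],
    [[0,0,0],[0,0,0],0.3],
    [[0,0,0],[0,0,0],0.4],
    [[0,0,0],[0,0,0],0.4],
    [[0,0,0],[0,0,-2],0.4],
    [[0,0,0],[0,0,-4],0.4],
    [[0,0,0],[0,0,-4],0.4],
    [[0,0,0],[0,0,-4],0.4],
    [[0,0,0],[0,0,-4],0.4],
    [[0,0,0],[0,0,0],0.4]
  ]
}}

```text
time_s: 23.75
eef_pos: [0.3977, -0.2074, 0.2029]
eef_rot: [0.006, 0.031, 1.0, -0.004]
contact_force: [0.8, -0.6, 0.4]
width: 0.0337
gripper_force: 0.0
```

Run:
```python
from h import *
p=robot.get_state()["eef_pos"];print(p)
m,K,T=avg(6);np.savez("s9",c=m.astype(np.uint8),K=K,T=T)
big=cv2.resize(m[225:295,235:305,::-1].astype(np.uint8),None,fx=8,fy=8,interpolation=cv2.INTER_CUBIC)
cv2.imwrite("pics/s9.png",cv2.convertScaleAbs(big,alpha=1.6,beta=-50))
print((proj(K,T,[p[0],p[1],.037])-[235,225])*8+4)
```

```text
[ 0.39772361 -0.20735376  0.20289688]
[116.84147588 153.41694343]
```

View pics/s9.png

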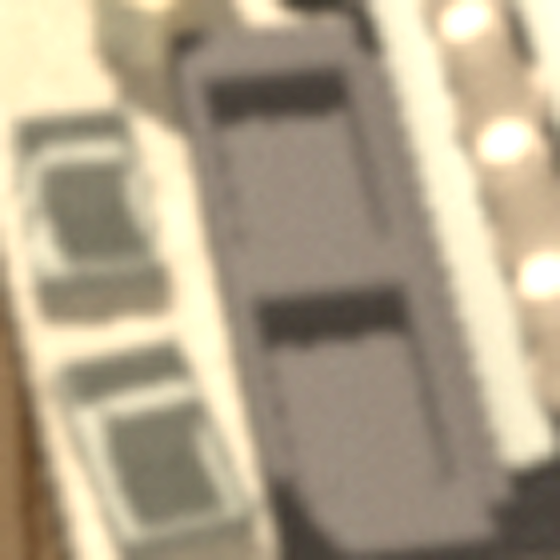

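Clear view: tray1 lies level on the worktop, with rim corners at about (18,125), (128,115), (168,268), (42,280) and its rib top at about (88,155). Both recesses are empty, their dark far walls at (205–345,75) and (258–405,300). Tray2 is at (155,455).

Run:
```python
from h import *
D=np.load("s9.npz");K,T=D["K"],D["T"]
f=lambda u,v,z:onz(K,T,235+(u-3.5)/8,225+(v-3.5)/8,z)[:2]
c=[f(*q,.015) for q in((18,125),(128,115),(168,268),(42,280))];print("tray1",np.round(c,4).tolist(),np.mean(c,0).round(4))
r=[f(*q,.037) for q in((50,161),(128,150))];print("rib far?",np.round(r,4).tolist(),np.mean(r,0).round(4))
c=[f(*q,.015) for q in((62,370),(182,345),(248,515),(118,545))];print("tray2",np.round(c,4).tolist(),np.mean(c,0).round(4))
# recess1 x cuts with y centre guess
g=D["c"].mean(2).astype(np.float32)
for y0 in(.05,.07,.09,.10):
  k=list(range(-115,5,1));v=[np.mean([samp(g,K,T,OO+i/1000*ax+(y0+d)*ay,.022) for d in(0,.003,.006,.009)]) for i in k]
  a=[(k[i],round(v[i])) for i in range(1,len(k)-1) if v[i]<v[i-1] and v[i]<=v[i+1]];print(y0,"dips",a)
for x0 in(-.075,-.06,-.045):
  k=list(range(0,180,1));v=[np.mean([samp(g,K,T,OO+(x0+d)*ax+i/1000*ay,.022) for d in(0,.003,.006,.009)]) for i in k]
  print("far edges",edges(k,v,94),"dips",[(k[i],round(v[i],1)) for i in range(1,len(k)-1) if v[i]<v[i-1] and v[i]<=v[i+1]])
# gray profile across tray1
go([.386,-.2065,.10],np.pi/2-.062)
```

```text
tray1 [[0.3606, -0.1542], [0.4122, -0.1585], [0.4099, -0.264], [0.3534, -0.2592]] [ 0.3841 -0.209 ]
rib far? [[0.3673, -0.2062], [0.4033, -0.2066]] [ 0.3853 -0.2064]
tray2 [[0.3521, -0.3166], [0.4062, -0.3131], [0.4129, -0.4172], [0.3567, -0.4216]] [ 0.382  -0.3671]
0.05 dips [(-92, 110), (-77, 120), (-67, 119), (-63, 119), (-51, 119), (-27, 104), (-13, 114)]
0.07 dips [(-93, 109), (-73, 120), (-67, 119), (-55, 120), (-49, 119), (-42, 119), (-26, 103), (-12, 113)]
0.09 dips [(-91, 109), (-62, 118), (-45, 118), (-26, 102), (-15, 113)]
0.1 dips [(-102, 113), (-88, 98), (-63, 101), (-40, 98), (-28, 99), (-14, 114)]
far edges [np.float64(108.7), np.float64(137.9)] dips [(5, np.float64(119.3)), (23, np.float64(119.1)), (40, np.float64(119.9)), (49, np.float64(119.4)), (58, np.float64(119.8)), (66, np.float64(119.6)), (82, np.float64(119.3)), (122, np.float64(72.5)), (162, np.float64(119.7))]
far edges [np.float64(107.3), np.float64(138.0)] dips [(10, np.float64(119.7)), (19, np.float64(120.0)), (25, np.float64(118.9)), (36, np.float64(119.4)), (43, np.float64(119.8)), (52, np.float64(119.3)), (59, np.float64(119.6)), (64, np.float64(119.6)), (79, np.float64(119.3)), (120, np.float64(71.7))]
far edges [np.float64(106.1), np.float64(138.4)] dips [(13, np.float64(118.3)), (18, np.float64(118.2)), (29, np.float64(118.3)), (43, np.float64(118.6)), (49, np.float64(118.5)), (67, np.float64(118.8)), (75, np.float64(119.3)), (83, np.float64(118.6)), (122, np.float64(72.2))]
turn [ 0.002 -0.003  0.   ] n 1.0 shift cm [ 0.75 -0.26  9.36] n 2.0 before-turn shift [ 0.72 -0.27  9.36]
```

Call:
{"fn": "carry_out", "kwargs": {
  "plan": [
    [[0,0,0],[0.4,-0.3,4],0.4],
    [[0,0,0],[0.4,0,4],0.4],
    [[0,0,0],[0,0,4],0.4],
    [[0,0,0],[0,0,2],0.4],
    [[0,0,0],[0,0,0],0.4],
    [[0,0,0],[0,0,0],0.4],
    [[0,0,0],[0,0,0],0.4]
  ]
}}

```text
time_s: 24.75
eef_pos: [0.3872, -0.2082, 0.0568]
eef_rot: [0.001, 0.031, 1.0, -0.001]
contact_force: [0.4, -0.1, 0.1]
width: 0.0339
gripper_force: 0.0
```

Run:
```python
from h import *
go([.385,-.2075,.012],np.pi/2-.062);print(robot.get_state()["eef_pos"])
```

```text
turn [-0.001  0.002  0.   ] n 1.0 shift cm [0.23 0.06 4.48] n 1.0 before-turn shift [0.24 0.06 4.48]
[ 0.38723456 -0.20820998  0.05678619]
```

Call:
{"fn": "carry_out", "kwargs": {
  "plan": [
    [[0,0,0],[0.2,0.05,2.5],0.4],
    [[0,0,0],[0,0,1.2],0.4],
    [[0,0,0],[0,0,0.7],0.4],
    [[0,0,0],[0,0,0],0.4],
    [[0,0,0],[0,0,0],0],
    [[0,0,0],[0,0,0],0],
    [[0,0,0],[0,0,0],0],
    [[0,0,0],[0,0,0],0]
  ],
  "force": 115
}}

```text
time_s: 25.55
eef_pos: [0.3852, -0.2074, 0.0125]
eef_rot: [0.001, 0.031, 1.0, -0.001]
contact_force: [-1.0, 1.5, 4.5]
width: 0.0117
gripper_force: 113.2
```

Call:
{"fn": "carry_out", "kwargs": {
  "plan": [
    [[0,0,0],[0,0,-2],0],
    [[0,0,0],[0,0,-1.5],0],
    [[0,0,0],[-3.1,-0.1,0],0],
    [[0,0,0],[-3.1,0,0],0],
    [[0,0,0],[-3.1,0,0],0],
    [[0,0,0],[0,0,0],0],
    [[0,0,0],[0,0,0],0],
    [[0,0,0],[0,0,0],0]
  ]
}}

```text
time_s: 26.35
eef_pos: [0.4757, -0.2132, 0.0455]
eef_rot: [-0.001, 0.031, 1.0, 0.0]
contact_force: [-0.2, 0.2, -1.9]
width: 0.0115
gripper_force: 112.5
```

Run:
```python
from h import *
go([.4800,-.2116,.04],np.pi/2-.062);p=robot.get_state()["eef_pos"];print(p);w=p[:2]-OO;print(w@ax,w@ay)
tray(p[:2],p[2]+.003)
```

```text
turn [ 0.001 -0.002  0.   ] n 1.0 shift cm [-0.42  0.18  0.55] n 1.0 before-turn shift [-0.42  0.18  0.55]
[ 0.47573058 -0.21315533  0.04553664]
-0.062167247636634546 0.07713227680346549
y (-45, -36) x edges [np.float64(-34.4), np.float64(29.1), np.float64(52.6)]
y (-34, -20) x edges [np.float64(-33.3), np.float64(29.4), np.float64(52.4)]
y (20, 36) x edges [np.float64(-33.1), np.float64(29.0), np.float64(52.4)]
x (-26, -18) y edges [np.float64(-71.9), np.float64(55.1)]
x (-18, -10) y edges [np.float64(-72.3), np.float64(56.2)]
```

Call:
{"fn": "carry_out", "kwargs": {
  "plan": [
    [[0,0,0],[-0.64,0.29,0.4],0],
    [[0,0,0],[0,0,0.4],0],
    [[0,0,0],[0,0,0.3],0],
    [[0,0,0],[0,0,0.2],0],
    [[0,0,0],[0,0,0.2],0],
    [[0,0,0],[0,0,0],0]
  ]
}}

```text
time_s: 27.15
eef_pos: [0.4833, -0.211, 0.0308]
eef_rot: [-0.0, 0.031, 1.0, 0.0]
contact_force: [-0.3, -0.5, -1.6]
width: 0.0118
gripper_force: 112.5
```

Call:
{"fn": "carry_out", "kwargs": {
  "plan": [
    [[0,0,0],[0.05,0,0.3],0],
    [[0,0,0],[0,0,0.3],0],
    [[0,0,0],[0,0,0.3],0],
    [[0,0,0],[0,0,0.3],0],
    [[0,0,0],[0,0,0.2],0],
    [[0,0,0],[0,0,0],0]
  ]
}}

```text
time_s: 27.75
eef_pos: [0.4832, -0.2112, 0.0195]
eef_rot: [0.0, 0.031, 1.0, -0.0]
contact_force: [-3.5, 2.5, 8.6]
width: 0.012
gripper_force: 114.2
```

Seated: TCP z is 19.5 mm, exactly as predicted. Releasing and going to tray2.

Call:
{"fn": "carry_out", "kwargs": {
  "plan": [
    [[0,0,0],[0,0,-0.1],0.35],
    [[0,0,0],[0,0,0],0.45],
    [[0,0,0],[0,0,0],0.45],
    [[0,0,0],[0,0,-2],0.45],
    [[0,0,0],[0,0,-4],0.45],
    [[0,0,0],[0,0,-4],0.45],
    [[0,0,-0.06],[0,0,-3],0.45],
    [[0,0,-0.057],[0,0,0],0.45],
    [[0,0,0],[3,-3.4,0],0.45],
    [[0,0,0],[3,-3.4,0],0.45],
    [[0,0,0],[3,-3.4,0],0.45],
    [[0,0,0],[0,-4,0],0.45],
    [[0,0,0],[0,0,0],0.45]
  ]
}}

```text
time_s: 29.05
eef_pos: [0.4, -0.3621, 0.1471]
eef_rot: [-0.0, -0.025, 1.0, -0.001]
contact_force: [-0.1, 0.0, -0.4]
width: 0.0388
gripper_force: 0.0
```

Run:
```python
from h import *
go([.383,-.3665,.05],np.pi/2+.055);print(robot.get_state()["eef_pos"])
m,K,T=avg(5);np.savez("s10",c=m.astype(np.uint8),K=K,T=T)
a=(m,K,T);O=np.array([.482,-.2112]);tray(O,.022,a)
print("tray2");S=np.load("s9.npz");
for z,P in((.015,[.383,-.3665]),):
    tray(np.array(P),z,a,l=7);tray(np.array(P),z,(S["c"].astype(np.float32),S["K"],S["T"]),l=7)
print(np.abs(m-S["c"])[268:300,240:268].mean())
```

```text
turn [-0.002 -0.    -0.005] n 1.0 shift cm [ 1.72 -0.35  9.71] n 3.0 before-turn shift [ 1.72 -0.34  9.71]
[ 0.39999326 -0.36205519  0.14709416]
y (-45, -36) x edges [np.float64(-35.3), np.float64(31.3), np.float64(53.1)]
y (-34, -20) x edges [np.float64(31.0), np.float64(51.6)]
y (20, 36) x edges [np.float64(29.6), np.float64(52.7)]
x (-26, -18) y edges [np.float64(-59.5)]
x (-18, -10) y edges [np.float64(-58.9), np.float64(56.8), np.float64(80.7), np.float64(89.1)]
tray2
y (-45, -36) x edges [np.float64(-27.7), np.float64(41.7)]
y (-34, -20) x edges [np.float64(-29.4), np.float64(37.3)]
y (20, 36) x edges [np.float64(-37.9), np.float64(26.9), np.float64(55.2)]
x (-26, -18) y edges [np.float64(-63.0), np.float64(56.7)]
x (-18, -10) y edges [np.float64(-70.2), np.float64(57.5)]
y (-45, -36) x edges [np.float64(-27.4), np.float64(40.4), np.float64(44.2)]
y (-34, -20) x edges [np.float64(-29.1), np.float64(36.2)]
y (20, 36) x edges [np.float64(-37.8), np.float64(26.7)]
x (-26, -18) y edges [np.float64(-63.1), np.float64(55.7)]
x (-18, -10) y edges [np.float64(-69.7), np.float64(58.0)]
1.1322913
```

Call:
{"fn": "carry_out", "kwargs": {
  "plan": [
    [[0,0,-0.015],[0.8,-0.2,3],0.45],
    [[0,0,0],[0.9,0,4],0.45],
    [[0,0,0],[0,0,3],0.45],
    [[0,0,0],[0,0,1.7],0.45],
    [[0,0,0],[0,0,1.2],0.45],
    [[0,0,0],[0,0,0.5],0.45],
    [[0,0,0],[0,0,0],0.45],
    [[0,0,0],[0,0,0],0],
    [[0,0,0],[0,0,0],0],
    [[0,0,0],[0,0,0],0],
    [[0,0,0],[0,0,0],0]
  ]
}}

```text
time_s: 30.4
eef_pos: [0.3853, -0.3622, 0.0163]
eef_rot: [0.001, -0.035, 0.999, -0.001]
contact_force: [-0.2, -0.3, 6.0]
width: 0.0115
gripper_force: 113.1
```

Call:
{"fn": "carry_out", "kwargs": {
  "plan": [
    [[0,0,0],[0,0,-2],0],
    [[0,0,0],[0,0,-1.2],0],
    [[0,0,0.132],[0,0,0],0],
    [[0,0,0],[-3,0.3,0],0],
    [[0,0,0],[-3,0.3,0],0],
    [[0,0,0],[-2.7,0,0],0],
    [[0,0,0],[0,0,0],0],
    [[0,0,0],[0,0,0],0],
    [[0,0,0],[0,0,0],0]
  ]
}}

```text
time_s: 31.3
eef_pos: [0.4705, -0.36, 0.0459]
eef_rot: [-0.001, 0.031, 1.0, 0.0]
contact_force: [-0.1, 0.5, -1.5]
width: 0.0116
gripper_force: 112.6
```

Run:
```python
from h import *
go([.4727,-.3609,.04],np.pi/2-.062);p=robot.get_state()["eef_pos"];print(p);w=p[:2]-OO;print(w@ax,w@ay)
tray(p[:2],p[2]-.001)
```

```text
turn [ 0.001 -0.001 -0.   ] n 1.0 shift cm [-0.23 -0.07  0.59] n 1.0 before-turn shift [-0.23 -0.07  0.58]
[ 0.47049703 -0.36002361  0.04585203]
-0.05828449610013228 -0.06976674725062879
y (-45, -36) x edges [np.float64(-35.8), np.float64(28.2), np.float64(50.7)]
y (-34, -20) x edges [np.float64(-35.3), np.float64(29.1), np.float64(49.4)]
y (20, 36) x edges [np.float64(-37.5), np.float64(29.7), np.float64(49.8)]
x (-26, -18) y edges [np.float64(-69.1), np.float64(57.9), np.float64(64.1)]
x (-18, -10) y edges [np.float64(-70.3), np.float64(54.2), np.float64(65.8)]
```

Call:
{"fn": "carry_out", "kwargs": {
  "plan": [
    [[0,0,0],[-0.38,-0.12,0.2],0],
    [[0,0,0],[0,0,0.4],0],
    [[0,0,0],[0,0,0.3],0],
    [[0,0,0],[0,0,0.2],0],
    [[0,0,0],[0,0,0],0],
    [[0,0,0],[0,0,0],0]
  ]
}}

```text
time_s: 32.1
eef_pos: [0.475, -0.3616, 0.0351]
eef_rot: [-0.0, 0.031, 1.0, 0.0]
contact_force: [0.7, 0.3, -0.7]
width: 0.0115
gripper_force: 112.6
```

Free inside the mouth. Continuing down to the seat, expected at TCP z of about 23 mm.

Call:
{"fn": "carry_out", "kwargs": {
  "plan": [
    [[0,0,0],[0,0,0.3],0],
    [[0,0,0],[0,0,0.3],0],
    [[0,0,0],[0,0,0.3],0],
    [[0,0,0],[0,0,0.3],0],
    [[0,0,0],[0,0,0.2],0],
    [[0,0,0],[0,0,0],0]
  ]
}}

```text
time_s: 32.7
eef_pos: [0.4752, -0.3618, 0.0234]
eef_rot: [0.0, 0.031, 1.0, -0.0]
contact_force: [-3.4, 2.2, 5.9]
width: 0.0115
gripper_force: 113.9
```

Tray2 is seated as well (predicted 23.3 mm, measured 23.4). Releasing, then measuring the glasses from the clear initial images.

Call:
{"fn": "carry_out", "kwargs": {
  "plan": [
    [[0,0,0],[0,0,-0.1],0.35],
    [[0,0,0],[0,0,0],0.45],
    [[0,0,0],[0,0,0],0.45],
    [[0,0,0],[0,0,-2],0.45],
    [[0,0,0],[0,0,-4],0.5],
    [[0,0,0],[0,0,-4.5],0.9],
    [[0,0,0],[0,0,-4.5],0.9],
    [[0,0,0],[0,0,-4.5],0.9],
    [[0,0,0],[0,0,0],0.9]
  ]
}}

```text
time_s: 33.6
eef_pos: [0.478, -0.3644, 0.2263]
eef_rot: [0.006, 0.031, 0.999, -0.005]
contact_force: [0.0, 0.3, 0.5]
width: 0.0768
gripper_force: 0.0
```

Run:
```python
from h import *
m,K,T=avg(5);a=(m,K,T)
for O in([.4805,-.2112],[.4712,-.361]): tray(np.array(O),.022,a)
t=cv2.imread("pics/top0.png")[212:275,172:282];s=cv2.imread("pics/side0.png")[150:220,222:267]
A=cv2.resize(t,None,fx=5,fy=5,interpolation=cv2.INTER_CUBIC);B=cv2.resize(s,None,fx=5,fy=5,interpolation=cv2.INTER_CUBIC)
C=np.zeros((350,775,3),np.uint8);C[:315,:550]=A;C[:350,550:775]=B
cv2.imwrite("pics/gl.png",cv2.convertScaleAbs(C,alpha=1.3))
```

```text
y (-45, -36) x edges [np.float64(-31.8), np.float64(32.6), np.float64(55.1)]
y (-34, -20) x edges [np.float64(-32.5), np.float64(32.9), np.float64(54.2)]
y (20, 36) x edges [np.float64(-34.7), np.float64(32.4), np.float64(54.0)]
x (-26, -18) y edges [np.float64(-60.9), np.float64(60.7)]
x (-18, -10) y edges [np.float64(-57.6), np.float64(59.3)]
y (-45, -36) x edges [np.float64(-30.6), np.float64(32.4), np.float64(55.6)]
y (-34, -20) x edges [np.float64(-30.5), np.float64(33.2), np.float64(54.7)]
y (20, 36) x edges [np.float64(-31.7), np.float64(32.7), np.float64(54.8)]
x (-26, -18) y edges [np.float64(-58.6), np.float64(58.6), np.float64(89.2)]
x (-18, -10) y edges [np.float64(-58.6), np.float64(57.2)]
```

View pics/gl.png

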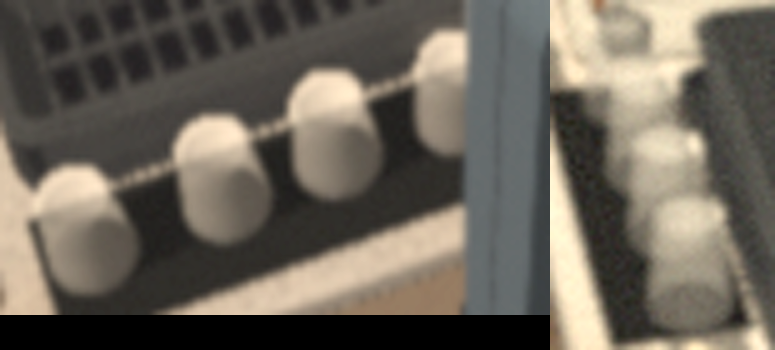

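Both trays measure centred and flush. The top crop shows four glasses, with rim centres at about (97,258), (228,206), (340,162) and (455,122) by silhouette; the side crop puts the nearest rim at about (691,304).

Run:
```python
from h import *
P=np.load("top.npz");S=np.load("side.npz")
for q in((97,258),(228,206),(340,162),(455,122)):print(onz(P["K"],P["T"],172+(q[0]-2)/5,212+(q[1]-2)/5,.004).round(4))
print(onz(S["K"],S["T"],222+(691-550-2)/5,150+(304-2)/5,.004).round(4))
# upper ends (radius .0285, z~.094): ellipse centres from top-most silhouette points
go([.44,.02,.2],np.pi/2); print(robot.get_state()["joint_positions"].round(2),robot.get_state()["eef_pos"])
```

```text
[0.4363 0.3237 0.004 ]
[0.4406 0.2168 0.004 ]
[0.444  0.1231 0.004 ]
[0.4431 0.0264 0.004 ]
[0.445  0.0268 0.004 ]
turn [ 0.003 -0.003 -0.062] n 1.0 shift cm [ 3.45 38.11  1.5 ] n 8.0 before-turn shift [ 5.79 37.82  1.61]
[-0.76  0.24  0.28  1.61 -0.   -0.7 ] [ 0.47448359 -0.36105097  0.21496946]
```

Call:
{"fn": "carry_out", "kwargs": {
  "plan": [
    [[0,0,-0.062],[0,0,0],0.9],
    [[0,0,0],[0.4,4.85,0],0.9],
    [[0,0,0],[0.4,4.85,0],0.9],
    [[0,0,0],[0.4,4.85,0],0.9],
    [[0,0,0],[0.4,4.85,0],0.9],
    [[0,0,0],[0.4,4.85,0],0.9],
    [[0,0,0],[0.4,4.85,0],0.9],
    [[0,0,0],[0.4,4.85,0],0.9],
    [[0,0,0],[0.3,4.85,0],0.9],
    [[0,0,0],[0,0,2],0.9],
    [[0,0,0],[0,0,3],0.9],
    [[0,0,0],[0,0,2],0.9],
    [[0,0,0],[0,0,0],0.9],
    [[0,0,0],[0,0,0],0.9]
  ],
  "force": 60
}}

```text
time_s: 35.25
eef_pos: [0.4429, 0.0264, 0.1459]
eef_rot: [-0.002, -0.0, 1.0, 0.0]
contact_force: [0.3, 0.2, -0.1]
width: 0.077
gripper_force: 0.0
```

Run:
```python
from h import *
go([.443,.0265,.045],np.pi/2);print(robot.get_state()["eef_pos"])
```

```text
turn [ 0.    -0.003  0.   ] n 1.0 shift cm [-1.000e-02  1.000e-02  1.009e+01] n 3.0 before-turn shift [-5.000e-02  1.000e-02  1.009e+01]
[0.44286661 0.02636007 0.14594805]
```

Call:
{"fn": "carry_out", "kwargs": {
  "plan": [
    [[0,0,0],[0,0,3],0.9],
    [[0,0,0],[0,0,3],0.9],
    [[0,0,0],[0,0,2.5],0.9],
    [[0,0,0],[0,0,1.6],0.9],
    [[0,0,0],[0,0,0],0.9],
    [[0,0,0],[0,0,0],0.4],
    [[0,0,0],[0,0,0],0.4],
    [[0,0,0],[0,0,0],0.4],
    [[0,0,0],[0,0,0],0.4]
  ]
}}

```text
time_s: 36.15
eef_pos: [0.4462, 0.0258, 0.0488]
eef_rot: [0.002, -0.0, 1.0, -0.0]
contact_force: [-0.2, -0.6, 6.8]
width: 0.0574
gripper_force: 64.5
```

```bash
cat >> h.py <<'E'
def peg(i): # foot, world
    q=np.load("pegs.npy"); return q[i-1]
dv=np.array([*(-.343*ax),.939])
E
python3 - <<'E'
from h import *
S=np.load("side.npz");P=np.load("top.npz")
W=[]
for a,b in zip([(340,250),(356,308),(375,370),(397,438)],[(127,210),(199,187),(272,166),(348,147)]):
    o1,d1=ray(S["K"],S["T"],205+(a[0]-1.5)/4,150+(a[1]-1.5)/4);o2,d2=ray(P["K"],P["T"],265+(b[0]-1.5)/4,130+(b[1]-1.5)/4)
    t=np.linalg.lstsq(np.c_[d1,-d2],o2-o1,rcond=None)[0];p=(o1+t[0]*d1+o2+t[1]*d2)/2
    w=p[:2]-OO;W.append([w@ax,w@ay,p[2]])
W=np.array(W);print(W.round(4),W.mean(0).round(4))
m=W.mean(0); c=m-.061*np.array([-.343,0,.939]);print("foot mean frame",c)
feet=[]
for k in(1.5,.5,-.5,-1.5):
    f=OO+c[0]*ax+(.0048+.082*k)*ay;feet.append([*f,c[2]])
np.save("pegs.npy",feet);print(np.round(feet,4))
go(peg(1)+(.075+.045)*dv,-.062,-.35)
E
```

```text
[[ 0.0166  0.1284  0.1244]
 [ 0.0178  0.0495  0.1227]
 [ 0.0188 -0.0308  0.1208]
 [ 0.0188 -0.1142  0.1189]] [0.018  0.0082 0.1217]
foot mean frame [0.03890521 0.00823886 0.06442823]
[[ 0.5798 -0.1689  0.0644]
 [ 0.5747 -0.2507  0.0644]
 [ 0.5696 -0.3325  0.0644]
 [ 0.5645 -0.4144  0.0644]]
turn [-0.265 -0.281  1.615] n 12.0 shift cm [-18.61  14.19  -8.48] n 6.0 before-turn shift [ -9.31 -19.23 -12.76]
```

Call:
{"fn": "carry_out", "kwargs": {
  "plan": [
    [[0,0,0],[0,0,-3],0.4],
    [[0,0,0],[0,0,-4],0.4],
    [[0,0,0],[0,0,-4.5],0.4],
    [[0,0,0],[0,0,-4.5],0.4],
    [[0,0,0],[0,0,-4],0.4],
    [[0,0,0],[0,0,0],0.4],
    [[0,0,0],[0,0,0],0.4]
  ]
}}

```text
time_s: 36.85
eef_pos: [0.4448, 0.0263, 0.2471]
eef_rot: [0.001, -0.0, 1.0, 0.0]
contact_force: [0.4, 0.7, -3.1]
width: 0.0574
gripper_force: 65.2
```

Run:
```python
from h import *
s=robot.get_state();print(s["eef_pos"],s["width"],s["joint_positions"].round(2))
go(peg(1)+(.075+.045)*dv+np.array([0,0,.06]),-.062,-.35);print(peg(1)+(.075+.045)*dv)
```

```text
[0.44477111 0.02634374 0.24713679] 0.0573868495356083 [-0.09 -0.16 -0.06  1.66  0.   -0.09]
turn [-0.266 -0.284  1.615] n 12.0 shift cm [-18.65   9.58   4.57] n 5.0 before-turn shift [ -9.38 -19.27   1.02]
[ 0.53867332 -0.1663158   0.17710823]
```

Call:
{"fn": "carry_out", "kwargs": {
  "plan": [
    [[-0.0222,-0.0237,0.1346],[0,0,0],0.4],
    [[-0.0222,-0.0237,0.1346],[0,0,0],0.4],
    [[-0.0222,-0.0237,0.1346],[0,0,0],0.4],
    [[-0.0222,-0.0237,0.1346],[0,0,0],0.4],
    [[-0.0222,-0.0237,0.1346],[0,0,0],0.4],
    [[-0.0222,-0.0237,0.1346],[0,0,0],0.4],
    [[-0.0222,-0.0237,0.1346],[0,0,0],0.4],
    [[-0.0222,-0.0237,0.1346],[0,0,0],0.4],
    [[-0.0222,-0.0237,0.1346],[0,0,0],0.4],
    [[-0.0222,-0.0237,0.1346],[0,0,0],0.4],
    [[-0.0222,-0.0237,0.1346],[0,0,0],0.4],
    [[-0.0222,-0.0237,0.1346],[0,0,0],0.4],
    [[0,0,0],[-3.73,1.92,0.91],0.4],
    [[0,0,0],[-3.73,1.92,0.91],0.4],
    [[0,0,0],[-3.73,1.92,0.91],0.4],
    [[0,0,0],[-3.73,1.92,0.91],0.4],
    [[0,0,0],[-3.73,1.92,0.91],0.4],
    [[0,0,0],[0,0,0],0.4],
    [[0,0,0],[0,0,0],0.4]
  ]
}}

```text
time_s: 38.75
eef_pos: [0.5362, -0.1663, 0.2318]
eef_rot: [0.123, 0.719, 0.674, 0.117]
contact_force: [-0.3, 0.9, -2.4]
width: 0.057
gripper_force: 65.3
```

Run:
```python
from h import *
s=robot.get_state();print(s["eef_pos"],s["width"],s["joint_positions"].round(2))
go(peg(1)+(.075+.045)*dv,-.062,-.35)
c,K,T,d=img("side");c2,K2,T2,d=img("top")
print((proj(K,T,s["eef_pos"])).round(),proj(K2,T2,s["eef_pos"]).round())
u,v=proj(K,T,s["eef_pos"]).astype(int);A=cv2.resize(c[v-30:v+70,u-55:u+75,::-1],None,fx=3,fy=3,interpolation=cv2.INTER_CUBIC)
u,v=proj(K2,T2,s["eef_pos"]).astype(int);B=cv2.resize(c2[v-40:v+60,u-65:u+65,::-1],None,fx=3,fy=3,interpolation=cv2.INTER_CUBIC)
cv2.imwrite("pics/h1.png",np.hstack([A,B]))
```

```text
[ 0.53619753 -0.1663459   0.23175081] 0.056982180805193745 [-0.5  -0.22 -0.19  1.28  0.15  1.16]
turn [-0.009 -0.002 -0.003] n 1.0 shift cm [ 0.02 -1.64  5.22] n 2.0 before-turn shift [ 0.   -1.59  5.23]
[284. 189.] [299. 169.]
```

Call:
{"fn": "carry_out", "kwargs": {
  "plan": [
    [[-0.009,0,0],[0,-0.55,1.5],0.4],
    [[0,0,0],[0,-0.55,1.5],0.4],
    [[0,0,0],[0,-0.5,1.2],0.4],
    [[0,0,0],[0,0,0.5],0.4],
    [[0,0,0],[0,0,0],0.4],
    [[0,0,0],[0,0,0],0.4],
    [[0,0,0],[0,0,0],0.4]
  ]
}}

```text
time_s: 39.55
eef_pos: [0.54, -0.1668, 0.1881]
eef_rot: [0.131, 0.717, 0.674, 0.122]
contact_force: [0.5, -0.4, -1.9]
width: 0.0571
gripper_force: 65.3
```

Run:
```python
from h import *
s=robot.get_state();print(s["eef_pos"],s["contact_force"])
go(peg(1)+(.045)*dv,-.062,-.35)
```

```text
[ 0.53995915 -0.16678569  0.18811738] [ 0.46766716 -0.39410134 -1.85190629]
turn [0.009 0.001 0.   ] n 1.0 shift cm [ 0.04 -0.5   8.49] n 2.0 before-turn shift [ 0.05 -0.58  8.48]
```

Call:
{"fn": "carry_out", "kwargs": {
  "plan": [
    [[0.009,0,0],[0,-0.45,0.5],0.4],
    [[0,0,0],[0,0,1],0.4],
    [[0,0,0],[0,0,1],0.4],
    [[0,0,0],[0,0,1],0.4],
    [[0,0,0],[0,0,1],0.4],
    [[0,0,0],[0,0,0],0.4]
  ]
}}

```text
time_s: 40.15
eef_pos: [0.5493, -0.1665, 0.1397]
eef_rot: [0.124, 0.718, 0.675, 0.118]
contact_force: [-1.2, 0.5, -3.0]
width: 0.0568
gripper_force: 65.3
```

Run:
```python
from h import *
s=robot.get_state();print(s["eef_pos"],s["contact_force"])
go(peg(1)+(.045)*dv,-.062,-.35)
```

```text
[ 0.54933812 -0.16653116  0.13971407] [-1.20869239  0.468674   -2.96429666]
turn [-0.006 -0.001 -0.001] n 1.0 shift cm [-0.04  0.28  3.62] n 1.0 before-turn shift [-0.05  0.31  3.62]
```

Call:
{"fn": "carry_out", "kwargs": {
  "plan": [
    [[0,0,0],[0,0.2,0.6],0.4],
    [[0,0,0],[0,0,0.6],0.4],
    [[0,0,0],[0,0,0.6],0.4],
    [[0,0,0],[0,0,0.6],0.4],
    [[0,0,0],[0,0,0.5],0.4],
    [[0,0,0],[0,0,0.3],0.4],
    [[0,0,0],[0,0,0],0.4]
  ]
}}

```text
time_s: 40.85
eef_pos: [0.5629, -0.1679, 0.1126]
eef_rot: [0.126, 0.718, 0.674, 0.118]
contact_force: [0.1, 0.8, -2.2]
width: 0.0572
gripper_force: 65.3
```

Run:
```python
from h import *
s=robot.get_state();print(s["eef_pos"],s["contact_force"])
go(peg(1)+(.045)*dv,-.062,-.35)
```

```text
[ 0.56289306 -0.16789672  0.11263903] [ 0.11855684  0.78100185 -2.20133235]
turn [-0.003  0.    -0.   ] n 1.0 shift cm [ 0.01 -0.07  0.61] n 1.0 before-turn shift [ 0.01 -0.07  0.61]
```

Call:
{"fn": "carry_out", "kwargs": {
  "plan": [
    [[0,0,0],[0,-0.05,0.3],0.4],
    [[0,0,0],[0,0,0.3],0.4],
    [[0,0,0],[0,0,0.3],0.4],
    [[0,0,0],[0,0,0],0.4],
    [[0,0,0],[0,0,0],0.4]
  ]
}}

```text
time_s: 41.35
eef_pos: [0.5648, -0.1687, 0.1102]
eef_rot: [0.127, 0.718, 0.674, 0.118]
contact_force: [-19.8, 4.3, 22.4]
width: 0.057
gripper_force: 69.4
```

Call:
{"fn": "carry_out", "kwargs": {
  "plan": [
    [[0,0,0],[0.02,-0.3,-0.2],0.6],
    [[0,0,0],[0,0,0],0.75],
    [[0,0,0],[0,0,0],0.85],
    [[0,0,0],[0,0,0],0.85],
    [[0,0,0],[0,0,-2],0.85],
    [[0,0,0],[0,0,-4],0.85],
    [[0,0,0],[0,0,-4],0.6],
    [[0,0,0],[0,0,0],0],
    [[0,0,0],[0,0,0],0],
    [[0,0,0],[0,0,0],0],
    [[0,0,0],[0,0,0],0]
  ]
}}

```text
time_s: 42.45
eef_pos: [0.5275, -0.1651, 0.1972]
eef_rot: [0.125, 0.718, 0.675, 0.118]
contact_force: [-0.1, -0.1, -0.3]
width: 0.0007
gripper_force: 0.0
```

Run:
```python
from h import *
s=robot.get_state();print(s["eef_pos"],s["contact_force"],s["width"])
go(peg(1)+(.090)*dv,-.062,-.35)
```

```text
[ 0.52751509 -0.16514004  0.19718187] [-0.12185016 -0.14751749 -0.2547344 ] 0.0007173018531215697
turn [-0.005 -0.001 -0.001] n 1.0 shift cm [-0.05  0.37  5.27] n 2.0 before-turn shift [-0.05  0.39  5.27]
```

Now pressing gently on the glass's upper end to seat it and read its height.

Call:
{"fn": "carry_out", "kwargs": {
  "plan": [
    [[0,0,0],[0,0.35,2],0],
    [[0,0,0],[0,0,2],0],
    [[0,0,0],[0,0,0.6],0],
    [[0,0,0],[0,0,0.3],0],
    [[0,0,0],[0,0,0.2],0],
    [[0,0,0],[0,0,0.3],0],
    [[0,0,0],[0,0,0.2],0],
    [[0,0,0],[0,0,0],0]
  ]
}}

```text
time_s: 43.25
eef_pos: [0.5509, -0.1677, 0.1523]
eef_rot: [0.128, 0.718, 0.674, 0.119]
contact_force: [-8.6, 0.9, 11.3]
width: -0.0004
gripper_force: 6.3
```

Run:
```python
from h import *
s=robot.get_state();w=s["eef_pos"]-peg(1);print(s["eef_pos"],s["contact_force"],"along",w@dv)
```

```text
[ 0.55088615 -0.16773223  0.15226283] [-8.59214695  0.94018906 11.30424718] along 0.09238167600119596
```

Seated: contact at 92 mm along the axis for a glass of about 90 mm. Next is the glass at (0.444, 0.123), for peg 2.

Call:
{"fn": "carry_out", "kwargs": {
  "plan": [
    [[0,0,0],[0,0,-4],0],
    [[0,0,0],[0,0,-4],0],
    [[0.0222,0.0237,-0.1346],[0,0,0],0.9],
    [[0.0222,0.0237,-0.1346],[0,0,0],0.9],
    [[0.0222,0.0237,-0.1346],[0,0,0],0.9],
    [[0.0222,0.0237,-0.1346],[0,0,0],0.9],
    [[0.0222,0.0237,-0.1346],[0,0,0],0.9],
    [[0.0222,0.0237,-0.1346],[0,0,0],0.9],
    [[0.0222,0.0237,-0.1346],[0,0,0],0.9],
    [[0.0222,0.0237,-0.1346],[0,0,0],0.9],
    [[0.0222,0.0237,-0.1346],[0,0,0],0.9],
    [[0.0222,0.0237,-0.1346],[0,0,0],0.9],
    [[0.0222,0.0237,-0.1346],[0,0,0],0.9],
    [[0.0222,0.0237,-0.1346],[0,0,0],0.9],
    [[0,0,0],[1.32,4.77,0],0.9],
    [[0,0,0],[1.32,4.77,0],0.9],
    [[0,0,0],[1.32,4.77,0],0.9],
    [[0,0,0],[1.32,4.77,0],0.9],
    [[0,0,0],[1.32,4.77,0],0.9],
    [[0,0,0],[1.32,4.77,0],0.9]
  ]
}}

```text
time_s: 45.25
eef_pos: [0.444, 0.1225, 0.2247]
eef_rot: [0.002, 0.0, 1.0, 0.0]
contact_force: [0.7, -0.0, -0.6]
width: 0.0772
gripper_force: 0.0
```

Run:
```python
from h import *
for _ in range(4): img("side")
s=robot.get_state();print(s["eef_pos"],s["joint_positions"].round(2))
go([.444,.1231,.047],np.pi/2)
```

```text
[0.444345   0.12179877 0.22444536] [ 0.12 -0.12 -0.08  1.61 -0.    0.12]
turn [-0.     0.002  0.003] n 1.0 shift cm [ 0.03  0.13 17.74] n 4.0 before-turn shift [ 0.08  0.14 17.74]
```

Call:
{"fn": "carry_out", "kwargs": {
  "plan": [
    [[0,0,0],[0,0.1,4],0.9],
    [[0,0,0],[0,0,4],0.9],
    [[0,0,0],[0,0,4],0.9],
    [[0,0,0],[0,0,3.2],0.9],
    [[0,0,0],[0,0,2.5],0.9],
    [[0,0,0],[0,0,0],0.9],
    [[0,0,0],[0,0,0],0.9],
    [[0,0,0],[0,0,0],0.4],
    [[0,0,0],[0,0,0],0.4],
    [[0,0,0],[0,0,0],0.4],
    [[0,0,0],[0,0,0],0.4]
  ]
}}

```text
time_s: 46.55
eef_pos: [0.4468, 0.122, 0.0498]
eef_rot: [0.003, -0.0, 1.0, 0.0]
contact_force: [-1.7, 0.3, 6.2]
width: 0.0576
gripper_force: 63.8
```

Call:
{"fn": "carry_out", "kwargs": {
  "plan": [
    [[0,0,0],[0,0,-3],0.4],
    [[0,0,0],[0,0,-4],0.4],
    [[0,0,0],[0,0,-4.5],0.4],
    [[0,0,0],[0,0,-4.5],0.4],
    [[0,0,0],[0,0,-4.5],0.4],
    [[0,0,0],[0,0,0],0.4],
    [[0,0,0],[0,0,0],0.4]
  ]
}}

```text
time_s: 47.25
eef_pos: [0.4453, 0.1219, 0.2534]
eef_rot: [0.002, -0.0, 1.0, 0.0]
contact_force: [-0.4, 0.1, -2.6]
width: 0.0578
gripper_force: 65.4
```

Run:
```python
from h import *
s=robot.get_state();print(s["eef_pos"],s["width"])
go(peg(2)+(.08+.045)*dv+np.array([0,0,.06]),-.062,-.35)
```

```text
[0.44526664 0.12188715 0.25336742] 0.05780455972522637
turn [-0.265 -0.282  1.615] n 12.0 shift cm [-36.39   9.88   4.84] n 8.0 before-turn shift [ -8.65 -37.     1.18]
```

Call:
{"fn": "carry_out", "kwargs": {
  "plan": [
    [[-0.0222,-0.0236,0.1346],[0,0,0],0.4],
    [[-0.0222,-0.0236,0.1346],[0,0,0],0.4],
    [[-0.0222,-0.0236,0.1346],[0,0,0],0.4],
    [[-0.0222,-0.0236,0.1346],[0,0,0],0.4],
    [[-0.0222,-0.0236,0.1346],[0,0,0],0.4],
    [[-0.0222,-0.0236,0.1346],[0,0,0],0.4],
    [[-0.0222,-0.0236,0.1346],[0,0,0],0.4],
    [[-0.0222,-0.0236,0.1346],[0,0,0],0.4],
    [[-0.0222,-0.0236,0.1346],[0,0,0],0.4],
    [[-0.0222,-0.0236,0.1346],[0,0,0],0.4],
    [[-0.0222,-0.0236,0.1346],[0,0,0],0.4],
    [[-0.0222,-0.0236,0.1346],[0,0,0],0.4],
    [[0,0,0],[-4.55,1.24,0.6],0.4],
    [[0,0,0],[-4.55,1.24,0.6],0.4],
    [[0,0,0],[-4.55,1.24,0.6],0.4],
    [[0,0,0],[-4.55,1.24,0.6],0.4],
    [[0,0,0],[-4.55,1.24,0.6],0.4],
    [[0,0,0],[-4.55,1.24,0.6],0.4],
    [[0,0,0],[-4.55,1.24,0.6],0.4],
    [[0,0,0],[-4.55,1.24,0.6],0.4]
  ]
}}

```text
time_s: 49.25
eef_pos: [0.5294, -0.2495, 0.2363]
eef_rot: [0.123, 0.719, 0.674, 0.118]
contact_force: [-0.1, 0.8, -1.2]
width: 0.0578
gripper_force: 65.5
```

Run:
```python
from h import *
for _ in range(4): img("side")
s=robot.get_state();print(s["eef_pos"],s["width"],s["joint_positions"].round(2))
go(peg(2)+(.075+.046)*dv,-.062,-.35)
```

```text
[ 0.52919693 -0.2483662   0.23572455] 0.05726482047354266 [-0.66 -0.13 -0.11  1.31  0.19  1.01]
turn [-0.009 -0.003 -0.004] n 1.0 shift cm [ 0.05 -1.6   5.56] n 2.0 before-turn shift [ 0.02 -1.55  5.57]
```

Call:
{"fn": "carry_out", "kwargs": {
  "plan": [
    [[-0.005,0,0],[0,-0.55,1.5],0.4],
    [[0,0,0],[0,-0.55,1.5],0.4],
    [[0,0,0],[0,-0.6,1.5],0.4],
    [[0,0,0],[0,0,1],0.4],
    [[0,0,0],[0,0,0],0.4],
    [[0,0,0],[0,0,0],0.4],
    [[0,0,0],[0,0,0],0.4]
  ]
}}

```text
time_s: 50.15
eef_pos: [0.5345, -0.2484, 0.1839]
eef_rot: [0.129, 0.717, 0.674, 0.12]
contact_force: [-0.2, 0.0, -2.7]
width: 0.0576
gripper_force: 65.5
```

Run:
```python
from h import *
s=robot.get_state();print(s["eef_pos"],s["contact_force"])
go(peg(2)+(.046)*dv,-.062,-.35)
```

```text
[ 0.53448749 -0.24842028  0.18389701] [-0.22626303  0.03785561 -2.67945275]
turn [0.004 0.001 0.001] n 1.0 shift cm [ 0.02 -0.32  8.  ] n 2.0 before-turn shift [ 0.03 -0.35  8.  ]
```

Call:
{"fn": "carry_out", "kwargs": {
  "plan": [
    [[0.004,0,0],[0,-0.3,0.5],0.4],
    [[0,0,0],[0,0,1],0.4],
    [[0,0,0],[0,0,1],0.4],
    [[0,0,0],[0,0,1],0.4],
    [[0,0,0],[0,0,1],0.4],
    [[0,0,0],[0,0,0],0.4],
    [[0,0,0],[0,0,0],0.4]
  ]
}}

```text
time_s: 50.85
eef_pos: [0.5462, -0.2489, 0.1383]
eef_rot: [0.125, 0.718, 0.674, 0.119]
contact_force: [-0.1, -0.0, -2.0]
width: 0.0576
gripper_force: 65.4
```

Run:
```python
from h import *
s=robot.get_state();print(s["eef_pos"],s["contact_force"])
go(peg(2)+(.046)*dv,-.062,-.35)
```

```text
[ 0.54616912 -0.2489064   0.13830744] [-1.03170310e-01 -1.85977094e-03 -1.98788976e+00]
turn [-0.003 -0.001 -0.   ] n 1.0 shift cm [-0.    0.15  3.32] n 1.0 before-turn shift [-0.01  0.16  3.32]
```

Call:
{"fn": "carry_out", "kwargs": {
  "plan": [
    [[0,0,0],[0,0.1,0.6],0.4],
    [[0,0,0],[0,0,0.6],0.4],
    [[0,0,0],[0,0,0.6],0.4],
    [[0,0,0],[0,0,0.6],0.4],
    [[0,0,0],[0,0,0.5],0.4],
    [[0,0,0],[0,0,0.3],0.4],
    [[0,0,0],[0,0,0],0.4],
    [[0,0,0],[0,0,0],0.4]
  ]
}}

```text
time_s: 51.65
eef_pos: [0.5576, -0.2497, 0.1107]
eef_rot: [0.126, 0.718, 0.674, 0.119]
contact_force: [-6.8, 3.3, 5.3]
width: 0.0579
gripper_force: 66.6
```

Call:
{"fn": "carry_out", "kwargs": {
  "plan": [
    [[0,0,0],[0,-0.1,-0.2],0.6],
    [[0,0,0],[0,0,0],0.75],
    [[0,0,0],[0,0,0],0.85],
    [[0,0,0],[0,0,0],0.85],
    [[0,0,0],[0,0,-2],0.85],
    [[0,0,0],[0,0,-4],0.85],
    [[0,0,0],[0,0,-4],0.6],
    [[0,0,0],[0,0,0],0],
    [[0,0,0],[0,0,0],0],
    [[0,0,0],[0,0,0],0],
    [[0,0,0],[0,0.2,2],0],
    [[0,0,0],[0,0,2],0],
    [[0,0,0],[0,0,1],0],
    [[0,0,0],[0,0,0.5],0],
    [[0,0,0],[0,0,0.3],0],
    [[0,0,0],[0,0,0.3],0],
    [[0,0,0],[0,0,0],0]
  ]
}}

```text
time_s: 53.35
eef_pos: [0.5439, -0.249, 0.1543]
eef_rot: [0.127, 0.718, 0.674, 0.118]
contact_force: [-20.2, 6.8, 25.9]
width: -0.0001
gripper_force: 15.1
```

Run:
```python
from h import *
s=robot.get_state();w=s["eef_pos"]-peg(2);print(s["eef_pos"],s["contact_force"],"along",w@dv,s["width"])
```

```text
[ 0.54394278 -0.24899788  0.15433989] [-20.20298317   6.80890293  25.92077287] along 0.09498065728115254 -6.704881964907994e-05
```

Call:
{"fn": "carry_out", "kwargs": {
  "plan": [
    [[0,0,0],[0,0,-4],0],
    [[0,0,0],[0,0,-4],0],
    [[0.0222,0.0237,-0.1346],[0,0,0],0.9],
    [[0.0222,0.0237,-0.1346],[0,0,0],0.9],
    [[0.0222,0.0237,-0.1346],[0,0,0],0.9],
    [[0.0222,0.0237,-0.1346],[0,0,0],0.9],
    [[0.0222,0.0237,-0.1346],[0,0,0],0.9],
    [[0.0222,0.0237,-0.1346],[0,0,0],0.9],
    [[0.0222,0.0237,-0.1346],[0,0,0],0.9],
    [[0.0222,0.0237,-0.1346],[0,0,0],0.9],
    [[0.0222,0.0237,-0.1346],[0,0,0],0.9],
    [[0.0222,0.0237,-0.1346],[0,0,0],0.9],
    [[0.0222,0.0237,-0.1346],[0,0,0],0.9],
    [[0.0222,0.0237,-0.1346],[0,0,0],0.9],
    [[0,0,0],[0.76,4.64,0],0.9],
    [[0,0,0],[0.76,4.64,0],0.9],
    [[0,0,0],[0.76,4.64,0],0.9],
    [[0,0,0],[0.76,4.64,0],0.9],
    [[0,0,0],[0.76,4.64,0],0.9],
    [[0,0,0],[0.76,4.64,0],0.9]
  ]
}}

```text
time_s: 55.35
eef_pos: [0.4716, 0.0327, 0.2233]
eef_rot: [-0.0, -0.0, 1.0, 0.0]
contact_force: [0.6, -0.5, 0.1]
width: 0.0769
gripper_force: 0.0
```

Call:
{"fn": "carry_out", "kwargs": {
  "plan": [
    [[0,0,0],[0.76,4.64,0],0.9],
    [[0,0,0],[0.76,4.64,0],0.9],
    [[0,0,0],[0.76,4.64,0],0.9],
    [[0,0,0],[0.76,4.64,0],0.9],
    [[0,0,0],[0,0,3],0.9],
    [[0,0,0],[0,0,3],0.9],
    [[0,0,0],[0,0,0],0.9],
    [[0,0,0],[0,0,0],0.9],
    [[0,0,0],[0,0,0],0.9]
  ]
}}

```text
time_s: 56.25
eef_pos: [0.4429, 0.2165, 0.1656]
eef_rot: [0.001, 0.0, 1.0, 0.001]
contact_force: [0.0, -0.3, 0.4]
width: 0.0767
gripper_force: 0.0
```

Run:
```python
from h import *
s=robot.get_state();print(s["eef_pos"],s["joint_positions"].round(2))
go([.4406,.2168,.047],np.pi/2)
```

```text
[0.44286559 0.21651732 0.16562764] [ 0.32 -0.04 -0.12  1.49  0.    0.32]
turn [ 0.002  0.003 -0.   ] n 1.0 shift cm [ 0.23  0.03 11.86] n 3.0 before-turn shift [2.600e-01 1.000e-02 1.186e+01]
```

Call:
{"fn": "carry_out", "kwargs": {
  "plan": [
    [[0,0,0],[0.25,0,3],0.9],
    [[0,0,0],[0,0,3],0.9],
    [[0,0,0],[0,0,3],0.9],
    [[0,0,0],[0,0,2.8],0.9],
    [[0,0,0],[0,0,0],0.9],
    [[0,0,0],[0,0,0],0.9],
    [[0,0,0],[0,0,0],0.4],
    [[0,0,0],[0,0,0],0.4],
    [[0,0,0],[0,0,0],0.4],
    [[0,0,0],[0,0,0],0.4]
  ]
}}

```text
time_s: 57.25
eef_pos: [0.4421, 0.2175, 0.0496]
eef_rot: [0.003, -0.0, 1.0, 0.001]
contact_force: [-0.3, -0.4, 7.8]
width: 0.0574
gripper_force: 63.9
```

Call:
{"fn": "carry_out", "kwargs": {
  "plan": [
    [[0,0,0],[0,0,-3],0.4],
    [[0,0,0],[0,0,-4],0.4],
    [[0,0,0],[0,0,-4.5],0.4],
    [[0,0,0],[0,0,-4.5],0.4],
    [[0,0,0],[0,0,-4.5],0.4],
    [[0,0,0],[0,0,0],0.4],
    [[0,0,0],[0,0,0],0.4]
  ]
}}

```text
time_s: 57.95
eef_pos: [0.4404, 0.2168, 0.2531]
eef_rot: [0.002, -0.0, 1.0, 0.001]
contact_force: [-0.7, -0.4, -2.6]
width: 0.0574
gripper_force: 65.5
```

Run:
```python
from h import *
s=robot.get_state();print(s["eef_pos"],s["width"])
go(peg(3)+(.08+.046)*dv+np.array([0,0,.06]),-.062,-.35)
```

```text
[0.4403766  0.21684921 0.25308183] 0.057394402708989996
turn [-0.263 -0.284  1.615] n 12.0 shift cm [-54.03  10.9    5.08] n 12.0 before-turn shift [ -8.58 -54.68   0.95]
```

Call:
{"fn": "carry_out", "kwargs": {
  "plan": [
    [[-0.022,-0.0236,0.1346],[0,0,0],0.4],
    [[-0.022,-0.0236,0.1346],[0,0,0],0.4],
    [[-0.022,-0.0236,0.1346],[0,0,0],0.4],
    [[-0.022,-0.0236,0.1346],[0,0,0],0.4],
    [[-0.022,-0.0236,0.1346],[0,0,0],0.4],
    [[-0.022,-0.0236,0.1346],[0,0,0],0.4],
    [[-0.022,-0.0236,0.1346],[0,0,0],0.4],
    [[-0.022,-0.0236,0.1346],[0,0,0],0.4],
    [[-0.022,-0.0236,0.1346],[0,0,0],0.4],
    [[-0.022,-0.0236,0.1346],[0,0,0],0.4],
    [[-0.022,-0.0236,0.1346],[0,0,0],0.4],
    [[-0.022,-0.0236,0.1346],[0,0,0],0.4],
    [[0,0,0],[-4.55,0.92,0.43],0.4],
    [[0,0,0],[-4.55,0.92,0.43],0.4],
    [[0,0,0],[-4.55,0.92,0.43],0.4],
    [[0,0,0],[-4.55,0.92,0.43],0.4],
    [[0,0,0],[-4.55,0.92,0.43],0.4],
    [[0,0,0],[-4.55,0.92,0.43],0.4],
    [[0,0,0],[-4.55,0.92,0.43],0.4],
    [[0,0,0],[-4.55,0.92,0.43],0.4]
  ]
}}

```text
time_s: 59.95
eef_pos: [0.4958, -0.1532, 0.2404]
eef_rot: [0.123, 0.718, 0.674, 0.117]
contact_force: [1.4, -0.6, -1.5]
width: 0.0573
gripper_force: 65.5
```

Call:
{"fn": "carry_out", "kwargs": {
  "plan": [
    [[0,0,0],[-4.4,0.88,0.41],0.4],
    [[0,0,0],[-4.4,0.88,0.41],0.4],
    [[0,0,0],[-4.4,0.88,0.41],0.4],
    [[0,0,0],[-4.4,0.88,0.41],0.4],
    [[0,0,0],[0,0,0],0.4],
    [[0,0,0],[0,0,0],0.4],
    [[0,0,0],[0,0,0],0.4]
  ]
}}

```text
time_s: 60.65
eef_pos: [0.5243, -0.3284, 0.2384]
eef_rot: [0.124, 0.718, 0.675, 0.118]
contact_force: [0.6, 0.2, -1.5]
width: 0.0575
gripper_force: 65.5
```

Run:
```python
from h import *
s=robot.get_state();print(s["eef_pos"],s["width"],s["joint_positions"].round(2))
go(peg(3)+(.075+.046)*dv,-.062,-.35)
```

```text
[ 0.52429529 -0.32842844  0.23837499] 0.05746676908065635 [-0.78 -0.02 -0.    1.33  0.23  0.88]
turn [-0.007 -0.002 -0.   ] n 1.0 shift cm [-0.13 -1.7   5.8 ] n 2.0 before-turn shift [-0.14 -1.66  5.81]
```

Call:
{"fn": "carry_out", "kwargs": {
  "plan": [
    [[-0.002,0,0],[-0.1,-0.65,1.5],0.4],
    [[0,0,0],[0,-0.65,1.5],0.4],
    [[0,0,0],[0,-0.65,1.5],0.4],
    [[0,0,0],[0,0,1],0.4],
    [[0,0,0],[0,0,0],0.4],
    [[0,0,0],[0,0,0],0.4],
    [[0,0,0],[0,0,0],0.4]
  ]
}}

```text
time_s: 61.35
eef_pos: [0.5261, -0.3311, 0.1836]
eef_rot: [0.128, 0.717, 0.675, 0.119]
contact_force: [1.0, -0.4, -1.6]
width: 0.0575
gripper_force: 65.5
```

Run:
```python
from h import *
s=robot.get_state();print(s["eef_pos"],s["contact_force"])
go(peg(3)+(.046)*dv,-.062,-.35)
```

```text
[ 0.52611868 -0.33111764  0.18358025] [ 1.02233191 -0.37184952 -1.59541198]
turn [0.    0.002 0.001] n 1.0 shift cm [ 0.13 -0.    8.08] n 2.0 before-turn shift [ 0.14 -0.    8.08]
```

Call:
{"fn": "carry_out", "kwargs": {
  "plan": [
    [[0,0,0],[0.1,0,1],0.4],
    [[0,0,0],[0,0,1],0.4],
    [[0,0,0],[0,0,1],0.4],
    [[0,0,0],[0,0,1],0.4],
    [[0,0,0],[0,0,0.8],0.4],
    [[0,0,0],[0,0,0.7],0.4],
    [[0,0,0],[0,0,0.6],0.4],
    [[0,0,0],[0,0,0.6],0.4],
    [[0,0,0],[0,0,0.5],0.4],
    [[0,0,0],[0,0,0.4],0.4],
    [[0,0,0],[0,0,0.3],0.4],
    [[0,0,0],[0,0,0],0.4],
    [[0,0,0],[0,0,0],0.4]
  ]
}}

```text
time_s: 62.65
eef_pos: [0.5516, -0.3318, 0.1103]
eef_rot: [0.127, 0.718, 0.674, 0.118]
contact_force: [-9.1, 3.8, 8.2]
width: 0.0573
gripper_force: 67.3
```

Run:
```python
from h import *
s=robot.get_state();print(s["eef_pos"],s["contact_force"])
go(peg(3)+(.046)*dv,-.062,-.35)
```

```text
[ 0.55163851 -0.33180241  0.11026466] [-9.12683742  3.76168442  8.24357992]
turn [-0.002  0.002 -0.   ] n 1.0 shift cm [0.04 0.11 0.32] n 1.0 before-turn shift [0.04 0.11 0.32]
```

Same contact depth as before. Releasing, then the press check.

Call:
{"fn": "carry_out", "kwargs": {
  "plan": [
    [[0,0,0],[0,-0.1,-0.2],0.6],
    [[0,0,0],[0,0,0],0.75],
    [[0,0,0],[0,0,0],0.85],
    [[0,0,0],[0,0,0],0.85],
    [[0,0,0],[0,0,-2],0.85],
    [[0,0,0],[0,0,-4],0.85],
    [[0,0,0],[0,0,-4],0.6],
    [[0,0,0],[0,0,0],0],
    [[0,0,0],[0,0,0],0],
    [[0,0,0],[0,0,0],0],
    [[0,0,0],[0,0.2,2],0],
    [[0,0,0],[0,0,2],0],
    [[0,0,0],[0,0,1],0],
    [[0,0,0],[0,0,0.4],0],
    [[0,0,0],[0,0,0.3],0],
    [[0,0,0],[0,0,0.2],0],
    [[0,0,0],[0,0,0],0]
  ]
}}

```text
time_s: 64.35
eef_pos: [0.5378, -0.3307, 0.1519]
eef_rot: [0.127, 0.718, 0.674, 0.118]
contact_force: [-9.8, 4.0, 12.9]
width: 0.0001
gripper_force: 7.8
```

Run:
```python
from h import *
s=robot.get_state();w=s["eef_pos"]-peg(3);print(s["eef_pos"],s["contact_force"],"along",w@dv,s["width"])
```

```text
[ 0.53779826 -0.33070973  0.15185534] [-9.75828145  3.96519753 12.91601004] along 0.09301332569823084 0.00013394925039921123
```

Call:
{"fn": "carry_out", "kwargs": {
  "plan": [
    [[0,0,0],[0,0,-4],0],
    [[0,0,0],[0,0,-4],0],
    [[0.0222,0.0237,-0.1346],[0,0,0],0.9],
    [[0.0222,0.0237,-0.1346],[0,0,0],0.9],
    [[0.0222,0.0237,-0.1346],[0,0,0],0.9],
    [[0.0222,0.0237,-0.1346],[0,0,0],0.9],
    [[0.0222,0.0237,-0.1346],[0,0,0],0.9],
    [[0.0222,0.0237,-0.1346],[0,0,0],0.9],
    [[0.0222,0.0237,-0.1346],[0,0,0],0.9],
    [[0.0222,0.0237,-0.1346],[0,0,0],0.9],
    [[0.0222,0.0237,-0.1346],[0,0,0],0.9],
    [[0.0222,0.0237,-0.1346],[0,0,0],0.9],
    [[0.0222,0.0237,-0.1346],[0,0,0],0.9],
    [[0.0222,0.0237,-0.1346],[0,0,0],0.9],
    [[0,0,0],[0.53,4.68,0],0.9],
    [[0,0,0],[0.53,4.68,0],0.9],
    [[0,0,0],[0.53,4.68,0],0.9],
    [[0,0,0],[0.53,4.68,0],0.9],
    [[0,0,0],[0.53,4.68,0],0.9],
    [[0,0,0],[0.53,4.68,0],0.9]
  ]
}}

```text
time_s: 66.35
eef_pos: [0.4792, -0.0466, 0.2237]
eef_rot: [0.0, -0.0, 1.0, -0.0]
contact_force: [0.5, 0.0, 0.6]
width: 0.0768
gripper_force: 0.0
```

Call:
{"fn": "carry_out", "kwargs": {
  "plan": [
    [[0,0,0],[0.53,4.68,0],0.9],
    [[0,0,0],[0.53,4.68,0],0.9],
    [[0,0,0],[0.53,4.68,0],0.9],
    [[0,0,0],[0.53,4.68,0],0.9],
    [[0,0,0],[0.53,4.68,0],0.9],
    [[0,0,0],[0.53,4.68,0],0.9],
    [[0,0,0],[0.53,4.68,0],0.9],
    [[0,0,0],[0.53,4.68,0],0.9],
    [[0,0,0],[0,0,3],0.9],
    [[0,0,0],[0,0,3],0.9],
    [[0,0,0],[0,0,0],0.9],
    [[0,0,0],[0,0,0],0.9],
    [[0,0,0],[0,0,0],0.9]
  ]
}}

```text
time_s: 67.65
eef_pos: [0.438, 0.3263, 0.1657]
eef_rot: [0.001, 0.0, 1.0, 0.001]
contact_force: [-0.4, 0.2, -0.2]
width: 0.0765
gripper_force: 0.0
```

Run:
```python
from h import *
s=robot.get_state();print(s["eef_pos"],s["joint_positions"].round(2))
go([.4363,.3237,.047],np.pi/2)
```

```text
[0.43803386 0.32631839 0.16569704] [ 0.52  0.09  0.02  1.49 -0.    0.52]
turn [ 0.001  0.003 -0.   ] n 1.0 shift cm [ 0.17 -0.26 11.87] n 3.0 before-turn shift [ 0.21 -0.28 11.87]
```

Call:
{"fn": "carry_out", "kwargs": {
  "plan": [
    [[0,0,0],[0.2,-0.27,3],0.9],
    [[0,0,0],[0,0,3],0.9],
    [[0,0,0],[0,0,3],0.9],
    [[0,0,0],[0,0,2.8],0.9],
    [[0,0,0],[0,0,0],0.9],
    [[0,0,0],[0,0,0],0.9],
    [[0,0,0],[0,0,0],0.4],
    [[0,0,0],[0,0,0],0.4],
    [[0,0,0],[0,0,0],0.4],
    [[0,0,0],[0,0,0],0.4]
  ]
}}

```text
time_s: 68.65
eef_pos: [0.4375, 0.3247, 0.0496]
eef_rot: [0.003, -0.0, 1.0, 0.001]
contact_force: [-0.4, -0.8, 6.4]
width: 0.0574
gripper_force: 63.8
```

Call:
{"fn": "carry_out", "kwargs": {
  "plan": [
    [[0,0,0],[0,0,-3],0.4],
    [[0,0,0],[0,0,-4],0.4],
    [[0,0,0],[0,0,-4.5],0.4],
    [[0,0,0],[0,0,-4.5],0.4],
    [[0,0,0],[0,0,-4.5],0.4],
    [[0,0,0],[0,0,0],0.4],
    [[0,0,0],[0,0,0],0.4]
  ]
}}

```text
time_s: 69.35
eef_pos: [0.4359, 0.324, 0.253]
eef_rot: [0.002, -0.0, 1.0, 0.001]
contact_force: [0.0, -0.0, -3.2]
width: 0.0574
gripper_force: 65.4
```

Run:
```python
from h import *
s=robot.get_state();print(s["eef_pos"],s["width"])
go(peg(4)+(.08+.046)*dv+np.array([0,0,.06]),-.062,-.35)
```

```text
[0.43593898 0.32398046 0.25298414] 0.05738102628631869
turn [-0.263 -0.284  1.615] n 12.0 shift cm [-72.9   11.94   5.45] n 16.0 before-turn shift [ -8.5  -73.57   0.89]
```

Call:
{"fn": "carry_out", "kwargs": {
  "plan": [
    [[-0.022,-0.0236,0.1346],[0,0,0],0.4],
    [[-0.022,-0.0236,0.1346],[0,0,0],0.4],
    [[-0.022,-0.0236,0.1346],[0,0,0],0.4],
    [[-0.022,-0.0236,0.1346],[0,0,0],0.4],
    [[-0.022,-0.0236,0.1346],[0,0,0],0.4],
    [[-0.022,-0.0236,0.1346],[0,0,0],0.4],
    [[-0.022,-0.0236,0.1346],[0,0,0],0.4],
    [[-0.022,-0.0236,0.1346],[0,0,0],0.4],
    [[-0.022,-0.0236,0.1346],[0,0,0],0.4],
    [[-0.022,-0.0236,0.1346],[0,0,0],0.4],
    [[-0.022,-0.0236,0.1346],[0,0,0],0.4],
    [[-0.022,-0.0236,0.1346],[0,0,0],0.4],
    [[0,0,0],[-4.56,0.75,0.34],0.4],
    [[0,0,0],[-4.56,0.75,0.34],0.4],
    [[0,0,0],[-4.56,0.75,0.34],0.4],
    [[0,0,0],[-4.56,0.75,0.34],0.4],
    [[0,0,0],[-4.56,0.75,0.34],0.4],
    [[0,0,0],[-4.56,0.75,0.34],0.4],
    [[0,0,0],[-4.56,0.75,0.34],0.4],
    [[0,0,0],[-4.56,0.75,0.34],0.4]
  ]
}}

```text
time_s: 71.35
eef_pos: [0.4761, -0.0462, 0.2426]
eef_rot: [0.124, 0.718, 0.675, 0.116]
contact_force: [0.7, 0.2, -2.2]
width: 0.0571
gripper_force: 65.4
```

Call:
{"fn": "carry_out", "kwargs": {
  "plan": [
    [[0,0,0],[-4.56,0.75,0.34],0.4],
    [[0,0,0],[-4.56,0.75,0.34],0.4],
    [[0,0,0],[-4.56,0.75,0.34],0.4],
    [[0,0,0],[-4.56,0.75,0.34],0.4],
    [[0,0,0],[-4.56,0.75,0.34],0.4],
    [[0,0,0],[-4.56,0.75,0.34],0.4],
    [[0,0,0],[-4.56,0.75,0.34],0.4],
    [[0,0,0],[-4.5,0.75,0.34],0.4],
    [[0,0,0],[0,0,0],0.4],
    [[0,0,0],[0,0,0],0.4],
    [[0,0,0],[0,0,0],0.4]
  ]
}}

```text
time_s: 72.45
eef_pos: [0.5202, -0.4108, 0.2393]
eef_rot: [0.124, 0.718, 0.675, 0.118]
contact_force: [-0.1, 0.3, -1.6]
width: 0.0572
gripper_force: 65.4
```

Run:
```python
from h import *
s=robot.get_state();print(s["eef_pos"],s["width"],s["joint_positions"].round(2))
go(peg(4)+(.075+.046)*dv,-.062,-.35)
```

```text
[ 0.52016725 -0.41080377  0.23925381] 0.05715283089477584 [-0.89  0.12  0.15  1.36  0.25  0.77]
turn [-0.007 -0.002 -0.   ] n 1.0 shift cm [-0.08 -1.82  5.85] n 2.0 before-turn shift [-0.09 -1.78  5.86]
```

Call:
{"fn": "carry_out", "kwargs": {
  "plan": [
    [[-0.002,0,0],[0,-0.68,1.5],0.4],
    [[0,0,0],[0,-0.68,1.5],0.4],
    [[0,0,0],[0,-0.68,1.5],0.4],
    [[0,0,0],[0,0,1],0.4],
    [[0,0,0],[0,0,0],0.4],
    [[0,0,0],[0,0,0],0.4],
    [[0,0,0],[0,0,0],0.4]
  ]
}}

```text
time_s: 73.15
eef_pos: [0.521, -0.4126, 0.1843]
eef_rot: [0.128, 0.717, 0.675, 0.118]
contact_force: [1.0, -0.3, -1.7]
width: 0.0571
gripper_force: 65.4
```

Run:
```python
from h import *
s=robot.get_state();print(s["eef_pos"],s["contact_force"])
go(peg(4)+(.046)*dv,-.062,-.35)
```

```text
[ 0.52103837 -0.41263268  0.18427355] [ 0.97776307 -0.26875407 -1.73801077]
turn [-0.     0.003  0.002] n 1.0 shift cm [ 0.1  -0.03  8.15] n 2.0 before-turn shift [ 0.12 -0.02  8.15]
```

Call:
{"fn": "carry_out", "kwargs": {
  "plan": [
    [[0,0,0],[0.1,0,1],0.4],
    [[0,0,0],[0,0,1],0.4],
    [[0,0,0],[0,0,1],0.4],
    [[0,0,0],[0,0,1],0.4],
    [[0,0,0],[0,0,0.8],0.4],
    [[0,0,0],[0,0,0.7],0.4],
    [[0,0,0],[0,0,0.6],0.4],
    [[0,0,0],[0,0,0.6],0.4],
    [[0,0,0],[0,0,0.5],0.4],
    [[0,0,0],[0,0,0.4],0.4],
    [[0,0,0],[0,0,0.4],0.4],
    [[0,0,0],[0,0,0],0.4],
    [[0,0,0],[0,0,0],0.4]
  ]
}}

```text
time_s: 74.45
eef_pos: [0.5468, -0.4134, 0.1102]
eef_rot: [0.127, 0.718, 0.674, 0.118]
contact_force: [-8.8, 4.7, 8.0]
width: 0.0572
gripper_force: 67.1
```

Run:
```python
from h import *
s=robot.get_state();print(s["eef_pos"],s["contact_force"])
go(peg(4)+(.046)*dv,-.062,-.35)
```

```text
[ 0.54683736 -0.41336729  0.11018951] [-8.75171273  4.6580923   8.02228177]
turn [-0.002  0.003 -0.   ] n 1.0 shift cm [0.01 0.09 0.31] n 1.0 before-turn shift [0.01 0.09 0.31]
```

Same depth again. Releasing, press check, retracting, and a last look.

Call:
{"fn": "carry_out", "kwargs": {
  "plan": [
    [[0,0,0],[0,-0.1,-0.2],0.6],
    [[0,0,0],[0,0,0],0.75],
    [[0,0,0],[0,0,0],0.85],
    [[0,0,0],[0,0,0],0.85],
    [[0,0,0],[0,0,-2],0.85],
    [[0,0,0],[0,0,-4],0.85],
    [[0,0,0],[0,0,-4],0.6],
    [[0,0,0],[0,0,0],0],
    [[0,0,0],[0,0,0],0],
    [[0,0,0],[0,0,0],0],
    [[0,0,0],[0,0.2,2],0],
    [[0,0,0],[0,0,2],0],
    [[0,0,0],[0,0,1],0],
    [[0,0,0],[0,0,0.4],0],
    [[0,0,0],[0,0,0.3],0],
    [[0,0,0],[0,0,0.2],0],
    [[0,0,0],[0,0,0],0]
  ]
}}

```text
time_s: 76.15
eef_pos: [0.5324, -0.4118, 0.1524]
eef_rot: [0.126, 0.718, 0.674, 0.117]
contact_force: [-14.6, 6.1, 19.0]
width: -0.0001
gripper_force: 11.1
```

Call:
{"fn": "carry_out", "kwargs": {
  "plan": [
    [[0,0,0],[0,0,-4],0],
    [[0,0,0],[0,0,-4.5],0],
    [[0,0,0],[0,0,-4.5],0],
    [[0,0,0],[0,-4,-2],0],
    [[0,0,0],[0,-4.5,0],0],
    [[0,0,0],[0,-4.5,0],0],
    [[0,0,0],[0,-4.5,0],0],
    [[0,0,0],[0,0,0],0],
    [[0,0,0],[0,0,0],0]
  ]
}}

```text
time_s: 77.05
eef_pos: [0.318, -0.3986, 0.2282]
eef_rot: [0.126, 0.718, 0.674, 0.119]
contact_force: [0.5, -0.5, 0.5]
width: -0.0
gripper_force: 0.0
```

Run:
```python
from h import *
m,K,T=avg(4); s=robot.get_state();print(s["eef_pos"],s["contact_force"])
for O in([.4805,-.2112],[.4712,-.361]): tray(np.array(O),.022,(m,K,T),xr=((-26,-18),))
cv2.imwrite("pics/end.png",cv2.resize(m[160:300,225:385,::-1].astype(np.uint8),None,fx=4.2,fy=4.2,interpolation=cv2.INTER_CUBIC))
for i in range(1,5):print(i,((proj(K,T,peg(i)+.09*dv)-[225,160])*4.2).round(),((proj(K,T,peg(i))-[225,160])*4.2).round())
```

```text
[ 0.3199029  -0.39920798  0.23031054] [-0.31933078  0.4258481   0.68165495]
y (-45, -36) x edges [np.float64(-31.8), np.float64(32.6), np.float64(55.7)]
y (-34, -20) x edges [np.float64(-34.4), np.float64(33.5), np.float64(55.4)]
y (20, 36) x edges [np.float64(-33.7), np.float64(32.4)]
x (-26, -18) y edges [np.float64(-59.3), np.float64(58.5)]
y (-45, -36) x edges [np.float64(-32.9), np.float64(30.0)]
y (-34, -20) x edges [np.float64(-33.5), np.float64(29.8)]
y (20, 36) x edges [np.float64(-35.2), np.float64(28.7), np.float64(55.9)]
x (-26, -18) y edges [np.float64(-59.2), np.float64(58.9)]
1 [262. 199.] [293. 271.]
2 [280. 259.] [312. 331.]
3 [300. 323.] [333. 395.]
4 [322. 392.] [355. 465.]
```

View pics/end.png

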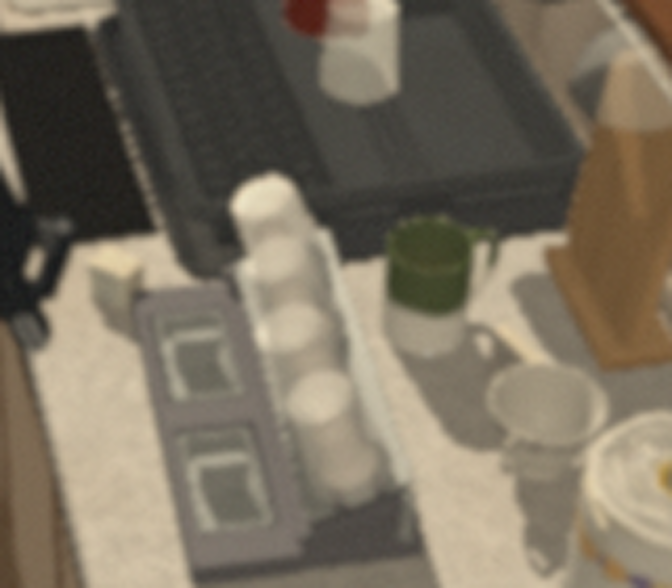

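The last look shows the four glasses on their pegs, with tops at about (267,200), (287,255), (300,325) and (320,395), as predicted. Both trays are flush, the mat is empty and the bystanders are undisturbed. Handing in.

```bash
python3 -c "
from station import order
print(order.sign_off())"
```

```text
the job is handed in; nothing more can be done
None
```

I handed the job in at about 77 s of the 192 s allowed: both drip trays measured flush in their recesses, all four glasses stand mouth down on their own pegs, and the last picture shows nothing else disturbed; no verdict was returned.

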